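# Sticker and weight two resawn boards for overnight drying

## Task

Stack the two freshly sawn boards on the grey drying base so that they dry flat: the dark board first, centred along the base across both bearers, then one sticker (a short stick with painted ends, either one on either side) crosswise on it directly above each bearer, then the light board on the stickers exactly above the dark one. Finally lower the iron weight gently, upright, onto the middle of the light board between the stickers, letting go of it only when it is down. Leave the cork block and pencil where they are.

Things in the scene. Friction and masses are not known exactly. Their poses are not given: they have to be found in the camera images.
- rack: The drying base, fixed to the bench: a grey plywood plate 90 (x) x 230 (y) x 12 mm high with two brown wooden bearers across it, each 90 (x) x 24 (y) x 20 mm high, their centre lines at y = +75 mm and y = -75 mm of the base, their tops 32 mm above its underside. Between the bearers the plate's top is 12 mm above the underside. Origin: centre of the underside, on the bench top; y runs along the base, x along the bearers, z up.
- dark_board: Loose thin board of very dark brown walnut, 60 (x) x 220 (y) x 12 mm (z), about 0.11 kg. Origin: centre of its underside; y along its length. It starts flat on the bench.
- light_board: Loose thin board of pale cream maple, 60 (x) x 220 (y) x 12 mm (z), about 0.11 kg. Origin: centre of its underside; y along its length. It starts flat on the bench.
- red_sticker: Loose sticker (spacer stick) of brown wood with red painted ends, 18 (x) x 90 (y) x 18 mm (z), about 20 g. Origin: centre of its underside; y along its length. It starts flat on the bench.
- blue_sticker: Loose sticker (spacer stick) of brown wood with blue painted ends, 18 (x) x 90 (y) x 18 mm (z), about 20 g; same size as the red-ended one. Origin: centre of its underside; y along its length. It starts flat on the bench.
- weight: Loose round dark iron weight, about 0.75 kg: a disc 60 mm in diameter and 30 mm high, a neck 18 mm in diameter up to 40 mm, and on it a grip knob 30 mm in diameter from 41 to 62 mm above the underside. Origin: centre of the underside; z up along its axis. It starts upright on the bench.
- cork_block: Bystander, to be left where it is: a cork sanding block, 34 (x) x 55 (y) x 24 mm high, lying on the bench. Origin: centre of its underside.
- pencil: Bystander, to be left where it is: a short flat orange carpenter's pencil, 12 mm (x) x about 90 mm (y) x 7 mm high, lying on the bench. Origin: under its middle.
Things that resemble listed ones, but are neither listed nor needed, are in the scene too. What is shaped like the dark_board but yellow is not meant. Of the things that look like the weight, the smaller one is meant.

How it is judged (in metres and radians):
On the way, in this order (a step that is already met when the one before it is completed fails the run):
1. the dark board lies across both bearers (x of dark_board in the frame of rack between -0.013 and 0.013 m and y of dark_board in the frame of rack between -0.015 and 0.015 m and z of dark_board in the frame of rack between 0.027 and 0.037 m and angle between the y axis of dark_board and the y axis of rack, either way round below 0.12 rad and angle between dark_board's own z axis and vertical below 0.1 rad), for 0.2 s.
2. a sticker lies across the dark board over each bearer (((y of red_sticker in the frame of rack between 0.063 and 0.087 m and x of red_sticker in the frame of rack between -0.015 and 0.015 m and z of red_sticker in the frame of rack between 0.038 and 0.05 m and angle between the y axis of each of red_sticker, blue_sticker and the x axis of rack, either way round below 0.2 rad and y of blue_sticker in the frame of rack between -0.087 and -0.063 m and x of blue_sticker in the frame of rack between -0.015 and 0.015 m and z of blue_sticker in the frame of rack between 0.038 and 0.05 m) or (y of red_sticker in the frame of rack between -0.087 and -0.063 m and x of red_sticker in the frame of rack between -0.015 and 0.015 m and z of red_sticker in the frame of rack between 0.038 and 0.05 m and angle between the y axis of each of red_sticker, blue_sticker and the x axis of rack, either way round below 0.2 rad and y of blue_sticker in the frame of rack between 0.063 and 0.087 m and x of blue_sticker in the frame of rack between -0.015 and 0.015 m and z of blue_sticker in the frame of rack between 0.038 and 0.05 m))), for 0.2 s.
3. the light board lies on the two stickers (x of light_board in the frame of rack between -0.015 and 0.015 m and y of light_board in the frame of rack between -0.015 and 0.015 m and z of light_board in the frame of rack between 0.057 and 0.067 m and angle between the y axis of light_board and the y axis of rack, either way round below 0.12 rad and angle between light_board's own z axis and vertical below 0.1 rad), for 0.2 s.
4. the weight is lowered onto the middle of the light board, still held in the gripper (within 8 mm of resting) (horizontal distance between weight and light_board below 0.015 m and z of weight in the frame of rack between 0.068 and 0.082 m and contact force between the fingers and weight above 1 N), for 0.1 s.
At the end, for the whole second after the job is handed in: All released, at rest, flat: dark board on both bearers, centred on the base to 13 mm; one sticker across it over each bearer, to 12 mm along the base and 15 mm across; light board on both, centred to 15 mm; weight upright within 15 mm of its middle. Boards square to 0.12 rad, stickers to 0.2 (all of step 1 and all of step 3 and ((y of red_sticker in the frame of rack between 0.063 and 0.087 m and x of red_sticker in the frame of rack between -0.015 and 0.015 m and z of red_sticker in the frame of rack between 0.038 and 0.05 m and angle between the y axis of each of red_sticker, blue_sticker and the x axis of rack, either way round below 0.2 rad and y of blue_sticker in the frame of rack between -0.087 and -0.063 m and x of blue_sticker in the frame of rack between -0.015 and 0.015 m and z of blue_sticker in the frame of rack between 0.038 and 0.05 m) or (y of red_sticker in the frame of rack between -0.087 and -0.063 m and x of red_sticker in the frame of rack between -0.015 and 0.015 m and z of red_sticker in the frame of rack between 0.038 and 0.05 m and angle between the y axis of each of red_sticker, blue_sticker and the x axis of rack, either way round below 0.2 rad and y of blue_sticker in the frame of rack between 0.063 and 0.087 m and x of blue_sticker in the frame of rack between -0.015 and 0.015 m and z of blue_sticker in the frame of rack between 0.038 and 0.05 m)) and horizontal distance between weight and light_board below 0.015 m and z of weight in the frame of rack between 0.068 and 0.08 m and angle between weight's own z axis and vertical below 0.1 rad and linear speed of each of dark_board, red_sticker, blue_sticker, light_board, weight below 0.01 m/s); the robot touches nothing.
It fails at once if the cork block is moved by more than 30 mm (distance of cork_block from where it was at the start of the episode above 0.03 m).
It fails at once if the pencil is moved by more than 30 mm (distance of pencil from where it was at the start of the episode above 0.03 m).
It also fails if it takes over 122 s, if anything falls off the work surface, if the arm or the gripper's body presses on something with over 40 N, if the wrist force passes 120 N, or if a joint passes its speed limit or range.

## Robot

A 7-joint arm with a two-finger parallel gripper is mounted at the origin on the work surface. World frame = base frame: x ahead of the robot, y to its left, z up, the work surface at z = 0. Lengths are in mm, angles in rad, forces in N, time in s.
With the tool pointing down it reaches from about 425 to 1025 mm from the base axis. Payload 3.6 kg.
Tool frame: the origin (TCP) lies at the very end of the fingers, on their centre line; the grasp point (between the pads) lies 19 mm behind it (bot.grip_depth is the distance from the TCP to the grasp point, in mm); y points along the fingers, z is the direction in which the jaws open and shut, and the axes are right-handed (so a half turn about y gives the same grasp; the last joint's range is limited). The gripper opens to 85 mm and grips with 20 to 120 N. Pads are 22 mm wide; open, the fingers measure 114 mm over their backs; the gripper's body (76 mm by 85 mm) begins 54 mm behind the grasp point. The pads swing forward as they close: fully open they stand 13 mm farther back than shut.
Start: joints at [1.242, 0.591, 0.048, 1.609, -0.033, 0.943, -0.034], TCP at [169.376, -704.941, 231.302] pointing down, gripper open.
Joint ranges: [-2.69, 2.69], [-0.47, 2.24], [-1.27, 1.36], [0.19, 2.51], [-1.53, 4.68], [0.08, 2.07], [-3.09, 3.09]. Speed limits (rad/s): [2.57, 2.57, 3.14, 3.14, 3.14, 3.14, 3.14].

## Interface

Orientations are given as a unit quaternion [w, x, y, z].
In Python, from workcell import get_state, optics, bot gives the robot as it stands.
- The arm moves only by the tool servo_tool, never from a script. Its argument "commands" is one flat list of numbers, 5 for each row, row after row: the shift along the tool's x, y, z in mm, then the turn about the tool's y in degrees, then the closure, from 0 (fully open) to 1 (shut). In form: [tx, ty, tz, twist, hand, tx, ty, tz, twist, hand, ...]. A call has 1 to 8 rows; each row is the pose to reach, as a shift and turn from the pose commanded when the call began, along the tool's axes at that moment; what a row does not reach only later rows make up. A row lasts 1/10 s, in which the tool goes at most 50 mm and 8.59 degrees, less where a joint would pass 70% of its speed; a pose out of reach is approached as far as the arm can. A call with a gripper value outside its range is refused whole. The fingers move at their own pace and stop on an object; "grip_force" is the grip in N (left out, the last holds). Time passes only in rows, so rows that repeat a pose let the fingers close. It gives the time, the measured TCP pose, the force and the opening at its end, in the units of the state.
- get_state(): the state, without advancing time (a new reading comes with each control period).
- optics.grab_frame(name): name is "scene" or "top" or "wrist"; returns the picture (400x640x3 uint8, blue, green, red); there is no depth.
- optics.get_calibration(name): a dict with "fov_y" (degrees; the focal length in pixels is half the picture's height over the tangent of half this angle, whatever the lens; pixels are square), "cx", "cy" (the principal point, pixels), "dist_coeffs" ([k1, k2, p1, p2, k3] as OpenCV has them; the pictures are not rectified), "camera_from_world" (4x4, takes a point from world to camera coordinates). Camera axes: x right, y up, looking along -z (the intrinsics and any distortion apply to the point x, -y, -z); pixel columns grow to the right and rows downward; lengths in mm; the calibration is good to about 2 mm. A picture is of the moment at which its call begins: read the wrist's pose just before it. get_calibration takes no time and is no camera call; for the wrist camera it gives the pose at the moment of the call.
- bot.sign_off(): hands the job in, once; it reports no verdict.
The state is a dict: "t": time; "joint_pos": joint angles; "joint_vel": joint speeds; "effort": joint torques, N m; "eef_pos": TCP position; "orientation": TCP orientation; "wrist_force": force on the tool from outside, world axes, zero at the start; "ft_torque": the same for the moment, N m; "grip_width": opening from 0.0 (shut) to 1.0 (fully open).
Only numpy, scipy, OpenCV 4.12 (cv2) and the standard library are available. Lean on these libraries where they do the work, as an engineer would, in place of code of your own. Each camera call takes 0.05 s, during which the arm holds its last target.

## Working session

There is one attempt and no reset: what is moved stays moved. The work goes in short steps, Python scripts to look and compute and a tool call to move; the robot and the scene stay as the last step left them, time stands still between calls to the robot, and variables do not carry over. Pictures are saved under pics/ and viewed, and the job is handed in when it is done.

Besides the shell and the picture viewer there is one more tool, called by a JSON object that holds its "method" and its "body". servo_tool: Moves the arm, as the interface text tells. Its arguments: {"type":"object","properties":{"commands":{"type":"array","items":{"type":"number"}},"grip_force":{"type":"number"}},"required":["commands"]}

```bash
ls; mkdir -p pics
python3 - <<'E'
from workcell import get_state, optics, bot
import cv2
for n in ("scene","top"):
    cv2.imwrite(f"pics/{n}0.png",optics.grab_frame(n))
    c=optics.get_calibration(n);print(n,c)
print(get_state(),bot.grip_depth)
E
```

```text
pics
scene {'fov_y': 57.87292690178009, 'cx': 320.73815639137024, 'cy': 203.07530578877223, 'dist_coeffs': array([-0.07096561,  0.        ,  0.        ,  0.        ,  0.        ]), 'camera_from_world': array([[ 6.69289592e-01,  7.42706036e-01,  2.09567652e-02,
        -3.13795262e+02],
       [-5.16557632e-01,  4.44851851e-01,  7.31624934e-01,
         2.10199946e+02],
       [ 5.34059599e-01, -5.00494331e-01,  6.81385185e-01,
        -1.14444708e+03],
       [ 0.00000000e+00,  0.00000000e+00,  0.00000000e+00,
         1.00000000e+00]])}
top {'fov_y': 44.86721539898981, 'cx': 319.71795848682666, 'cy': 199.3231689223442, 'dist_coeffs': array([-0.07954363,  0.        ,  0.        ,  0.        ,  0.        ]), 'camera_from_world': array([[ 2.37804142e-02, -9.99668446e-01,  9.87375150e-03,
        -6.34699460e+01],
       [ 9.86814005e-01,  2.50540397e-02,  1.59907520e-01,
        -4.63298401e+02],
       [-1.60101879e-01,  5.94088921e-03,  9.87082618e-01,
        -1.21663182e+03],
       [ 0.00000000e+00,  0.00000000e+00,  0.00000000e+00,
         1.00000000e+00]])}
{'t': 0.1, 'joint_pos': array([ 1.24147423,  0.59201611,  0.04830257,  1.60969701, -0.03329737,
        0.94269344, -0.03369566]), 'joint_vel': array([-0.0013667 , -0.00080727, -0.00047301, -0.00281513,  0.00057156,
       -0.00188457, -0.00216452]), 'effort': array([ 4.29133754e-03, -5.49992394e+01,  1.55314263e+00, -1.98823142e+01,
        9.67707223e-03,  3.86217842e-03,  1.15317260e-06]), 'eef_pos': array([ 169.22707455, -704.20814456,  230.26220064]), 'orientation': array([ 0.08308995, -0.08333672,  0.7028926 , -0.70149344]), 'wrist_force': array([-0.00620358,  0.01724798,  0.75013166]), 'ft_torque': array([ 0.04072726,  0.01509091, -0.04135106]), 'grip_width': 0.9982007784176532} 18.700000000000003
```

View pics/top0.png

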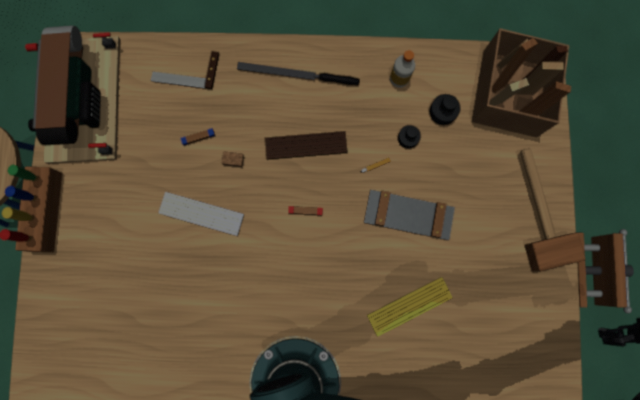

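View pics/scene0.png

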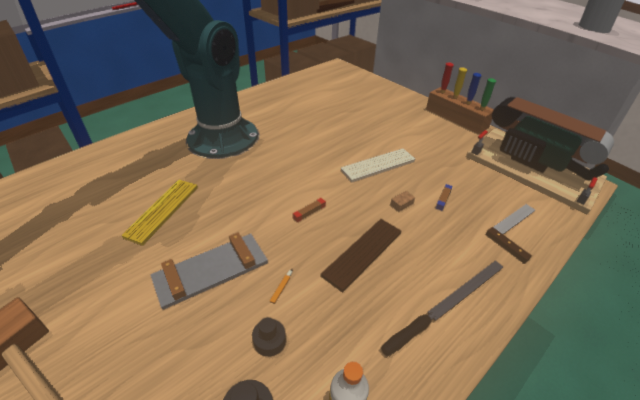

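```bash
cat > h.py <<'E'
from workcell import get_state, optics, bot
import numpy as np, cv2
from scipy.spatial.transform import Rotation as R
def K(c):
    f=200/np.tan(np.radians(c['fov_y']/2)); return np.array([[f,0,c['cx']],[0,f,c['cy']],[0,0,1.]])
def proj(c,P):
    P=np.atleast_2d(np.float64(P)); M=np.diag([1,-1,-1])@c['camera_from_world'][:3]
    return cv2.projectPoints(P,cv2.Rodrigues(M[:,:3])[0],M[:,3],K(c),c['dist_coeffs'])[0][:,0]
def back(c,uv,z):
    uv=np.atleast_2d(np.float64(uv)); M=np.diag([1,-1,-1])@c['camera_from_world'][:3]
    n=cv2.undistortPoints(uv[:,None],K(c),c['dist_coeffs'])[:,0]
    d=np.c_[n,np.ones(len(n))]@M[:,:3]; o=-M[:,:3].T@M[:,3]
    return o+d*((z-o[2])/d[:,2])[:,None]
def ortho(img,c,x0,x1,y0,y1,z,s=1.0):
    """row: x decreasing, col: y decreasing, like top view; s mm/px"""
    xs=np.arange(x1,x0,-s); ys=np.arange(y1,y0,-s)
    Y,X=np.meshgrid(ys,xs); p=proj(c,np.c_[X.ravel(),Y.ravel(),np.full(X.size,z)]).astype(np.float32)
    return cv2.remap(img,p[:,0].reshape(X.shape),p[:,1].reshape(X.shape),cv2.INTER_CUBIC)
def state():
    s=get_state(); q=s['orientation']; r=R.from_quat(np.r_[q[1:],q[0]]).as_matrix()
    return s,r
def go(x,y,z,jaw=None):
    """shift in tool axes to reach world xyz; jaw: desired world yaw (deg) of the jaw axis (mod 180)"""
    s,r=state(); d=r.T@(np.array([x,y,z])-s['eef_pos'])
    cur=np.degrees(np.arctan2(r[1,2],r[0,2])); out=''
    if jaw is not None:
        dd=(jaw-cur+90)%180-90; out=f' twist {-dd:.1f} (alt {-dd+180:.1f},{-dd-180:.1f})'
    print('t',round(s['t'],2),'tcp',s['eef_pos'].round(1),'jaw',round(cur,1),'tilt',r[:,1].round(3),'shift',d.round(1),out,'j',s['joint_pos'].round(2),'F',s['wrist_force'].round(1),'g',round(s['grip_width'],3))
E
python3 - <<'E'
from h import *
im=cv2.imread('pics/top0.png'); c=optics.get_calibration('top')
o=ortho(im,c,300,900,-500,500,0,1.25)
o=np.clip(o.astype(float)*1.8,0,255).astype(np.uint8)
cv2.imwrite('pics/ortho0.png',o)
go(500,0,200,90)
E
```

```text
t 0.1 tcp [ 169.2 -704.2  230.3] jaw -76.5 tilt [-0.001  0.002 -1.   ] shift [-486.2   31.4 -607.3]  twist 13.5 (alt 193.5,-166.5) j [ 1.24  0.59  0.05  1.61 -0.03  0.94 -0.03] F [-0.   0.   0.8] g 0.998
```

View pics/ortho0.png

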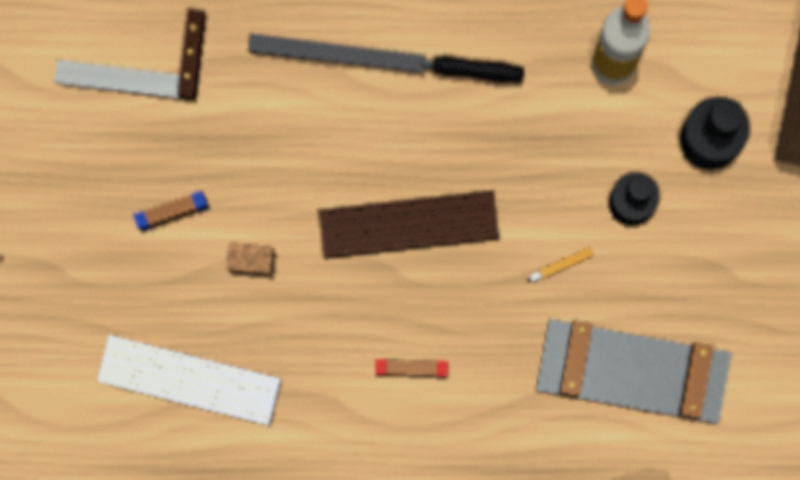

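```bash
cat > fit.py <<'E'
from h import *
from scipy.optimize import minimize
def box(sx,sy,h):
    return np.array([[a*sx/2,b*sy/2,z] for a in(-1,1) for b in(-1,1) for z in(0,h)])
def cyl(r,h,z0=0): 
    t=np.linspace(0,2*np.pi,40); return np.array([[r*np.cos(a),r*np.sin(a),z] for a in t for z in(z0,h)])
def place(p,pts,z0):
    a=np.radians(p[2]); c,s=np.cos(a),np.sin(a)
    return np.c_[pts[:,0]*c-pts[:,1]*s+p[0],pts[:,0]*s+pts[:,1]*c+p[1],pts[:,2]+z0]
U=4
def fit(im,c,pts,p0,z0=0,dbg=None,parts=None):
    parts=parts or [pts]
    def hull(p,o):
        m=np.zeros(S,np.uint8)
        for q in parts:
            uv=(proj(c,place(p,q,z0))-o)*U+ (U-1)/2
            cv2.fillConvexPoly(m,cv2.convexHull(np.round(uv*16).astype(np.int32)),1,cv2.LINE_8,4)
        return m
    uv=np.vstack([proj(c,place(p0,q,z0)) for q in parts]); lo=np.floor(uv.min(0)-14).astype(int); hi=np.ceil(uv.max(0)+14).astype(int)
    lo=np.maximum(lo,0); hi=np.minimum(hi,[639,399])
    crop=cv2.resize(im[lo[1]:hi[1],lo[0]:hi[0]],None,fx=U,fy=U,interpolation=cv2.INTER_CUBIC); S=crop.shape[:2]
    m0=hull(p0,lo); k=np.ones((3,3),np.uint8)
    gm=np.full(S,cv2.GC_BGD,np.uint8); gm[cv2.dilate(m0,k,iterations=5*U//1)>0]=cv2.GC_PR_BGD
    gm[m0>0]=cv2.GC_PR_FGD; gm[cv2.erode(m0,k,iterations=U)>0]=cv2.GC_FGD if cv2.erode(m0,k,iterations=2*U).sum()<0 else cv2.GC_PR_FGD
    cv2.grabCut(crop,gm,None,np.zeros((1,65)),np.zeros((1,65)),5,cv2.GC_INIT_WITH_MASK)
    seg=((gm==1)|(gm==3)).astype(np.uint8)
    n,l,st,_=cv2.connectedComponentsWithStats(seg); seg=(l==1+st[1:,4].argmax()).astype(np.uint8)
    def cost(p):
        m=hull(p,lo); return 1-(m&seg).sum()/max((m|seg).sum(),1)
    best=None
    for rep in range(2):
        q=p0 if best is None else best.x
        b=minimize(cost,q,method='Nelder-Mead',options=dict(initial_simplex=np.array([q,q+np.array([5,0,0]),q+np.array([0,5,0]),q+np.array([0,0,5.])]),xatol=.1,fatol=1e-4)); best=b if best is None or b.fun<best.fun else best
    if dbg:
        d=crop.copy(); 
        for mm,col in((seg,(0,255,0)),(hull(best.x,lo),(255,0,255))):
            cs,_=cv2.findContours(mm,0,1); cv2.drawContours(d,cs,-1,col,1)
        cv2.imwrite(dbg,d)
    return best.x,1-best.fun
E
cat > m0.py <<'E'
from fit import *
O=dict(rack=([box(90,230,12),box(90,24,32)+[0,75,0],box(90,24,32)-[0,75,0]],(435,-293,-7+90-90+0)),
 dark=([box(60,220,12)],(620,-10,4)),light=([box(60,220,12)],(425,265,-12)),
 red=([box(18,90,18)],(440,-15,0)),blue=([box(18,90,18)],(637,287,15)),
 weight=([cyl(30,30),cyl(9,40),cyl(15,62,41)],(652,-293,0)),cork=([box(34,55,24)],(577,187,-3)),pencil=([box(12,90,7)],(570,-200,15)))
for n in('top','scene'):
    im=cv2.imread(f'pics/{n}0.png'); c=optics.get_calibration(n)
    for k,(pp,p0) in O.items():
        x,s=fit(im,c,None,np.array(p0,float),0,f'pics/f_{n}_{k}.png',pp); print(n,k,x.round(1),round(s,3))
E
python3 m0.py
python3 - <<'E'
import cv2,numpy as np
ks=['rack','dark','light','red','blue','weight']
T=[]
for n in('top','scene'):
    T.append(np.hstack([cv2.resize(cv2.imread(f'pics/f_{n}_{k}.png'),(260,260)) for k in ks]))
cv2.imwrite('pics/fits.png',cv2.resize(np.vstack([np.hstack([t[:,:780]]) for t in T]),(780,520)))
cv2.imwrite('pics/fits2.png',np.vstack([t[:,780:] for t in T]))
E
```

```text
top rack [ 434.6 -289.4  -10.4] 0.981
top dark [617.7 -10.5   6.3] 0.976
top light [424.8 263.7 -14.4] 0.976
top red [438.1 -14.6   0.8] 0.827
top blue [633.9 284.1  18.6] 0.933
top weight [ 648.8 -290.3    0.9] 0.934
top cork [571.9 184.2  -5.1] 0.954
top pencil [ 568.7 -202.2   25. ] 0.792
scene rack [ 435.9 -288.9  -10.4] 0.985
scene dark [619.3  -9.1   6.6] 0.98
scene light [424.8 263.7 -14.2] 0.978
scene red [440.2 -14.7  -1.8] 0.934
scene blue [634.3 285.8  17.9] 0.886
scene weight [ 6.484e+02 -2.877e+02 -1.000e-01] 0.971
scene cork [572.8 186.3  -1.9] 0.925
scene pencil [ 568.6 -197.1   24.4] 0.748
```

View pics/fits.png

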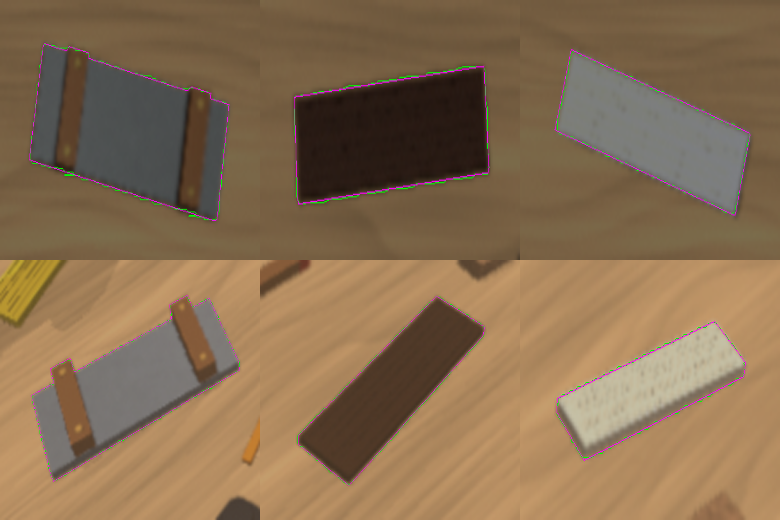

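View pics/fits2.png

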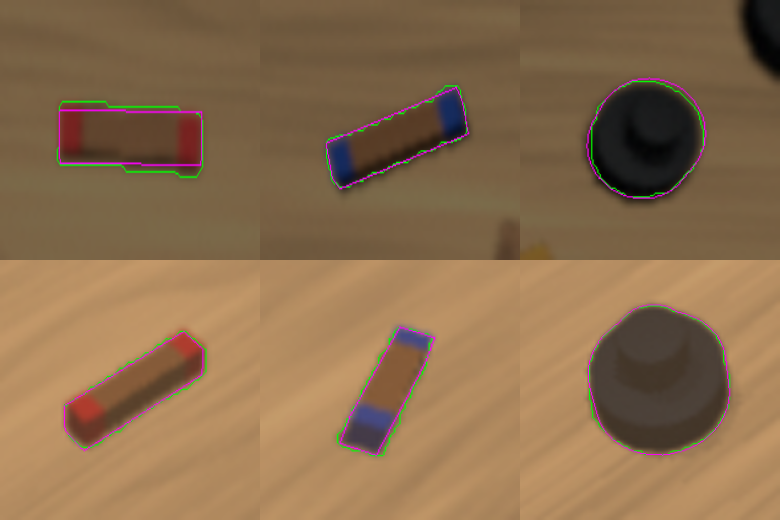

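Run:
```python
from h import *
go(618.5,-10,150,6.5)
```

```text
t 0.1 tcp [ 169.2 -704.2  230.3] jaw -76.5 tilt [-0.001  0.002 -1.   ] shift [-599.1   81.3 -569.8]  twist -83.0 (alt 97.0,-263.0) j [ 1.24  0.59  0.05  1.61 -0.03  0.94 -0.03] F [-0.   0.   0.8] g 0.998
```

Candidates, from the fitted crops above:
- **Boards:** dark walnut at (306,145) and yellow at (410,306). The walnut one is meant, by colour.
- **Weights:** (409,136) and (445,109). The smaller, at (409,136), matches the 60 mm model with IoU 0.97.

The rack, boards and stickers agree between the two views to about 2 mm.

{"method": "servo_tool", "body": {"commands": [-290,0,-275,-41,0,-290,0,-275,-41,0,-290,0,-275,-41,0,-290,0,-275,-41,0,-290,0,-275,-41,0,-290,0,-275,-41,0,-290,0,-275,-41,0,-290,0,-275,-41,0], "grip_force": 40}}

```text
t: 0.9
eef_pos: [387.6, -367.9, 231.1]
orientation: [0.324, -0.324, 0.629, -0.629]
wrist_force: [0.1, -0.7, -0.7]
grip_width: 1.003
```

Run:
```python
from h import *
go(618.5,-10,150,6.5)
```

```text
t 0.9 tcp [ 387.6 -367.9  231.1] jaw -35.5 tilt [-0.  0. -1.] shift [-425.4   81.2  -19.8]  twist -42.0 (alt 138.0,-222.0) j [ 0.83  0.36 -0.2   2.03  0.1   0.76 -0.05] F [ 0.1 -0.7 -0.7] g 1.003
```

{"method": "servo_tool", "body": {"commands": [-425,80,-20,-42,0,-425,80,-20,-42,0,-425,80,-20,-42,0,-425,80,-20,-42,0,-425,80,-20,-42,0,-425,80,-20,-42,0,-425,80,-20,-42,0,-425,80,-20,-42,0]}}

```text
t: 1.7
eef_pos: [600.6, -37.8, 156.6]
orientation: [-0.527, 0.528, -0.471, 0.471]
wrist_force: [1.5, -1.2, -0.1]
grip_width: 0.999
```

Run:
```python
from h import *
go(618.5,-10,60,6.5)
```

```text
t 1.7 tcp [600.6 -37.8 156.6] jaw 6.5 tilt [-0.001 -0.    -1.   ] shift [-25.6  96.6  21.1]  twist -0.0 (alt 180.0,-180.0) j [ 0.25  0.55 -0.37  1.94  0.3   0.7  -0.19] F [ 1.5 -1.2 -0.1] g 0.999
```

{"method": "servo_tool", "body": {"commands": [-25,60,21,0,0,-25,100,21,0,0,-25,100,21,0,0,-25,100,21,0,0]}}

```text
t: 2.1
eef_pos: [616.2, -12.6, 55.9]
orientation: [-0.526, 0.529, -0.472, 0.47]
wrist_force: [-0.1, -0.3, 1.0]
grip_width: 0.999
```

Run:
```python
from h import *
c=optics.get_calibration('wrist'); im=optics.grab_frame('wrist')
for P in place(np.array([618.5,-10,6.5]),box(60,220,12),0) if False else []: pass
from fit import *
d=im.copy()
for p in proj(c,place(np.array([618.5,-10,6.5]),box(60,220,12),0)): cv2.circle(d,tuple(int(v) for v in p),4,(0,255,0),1)
cv2.imwrite('pics/w1.png',d)
go(618.5,-10,1,6.5)
```

```text
t 2.15 tcp [617.7 -13.1  57.7] jaw 6.5 tilt [-0.001 -0.001 -1.   ] shift [-3.1 56.7  1.2]  twist -0.0 (alt 180.0,-180.0) j [ 0.16  0.71 -0.3   1.95  0.38  0.54 -0.29] F [ 0.3 -0.8  0.3] g 1.001
```

View pics/w1.png

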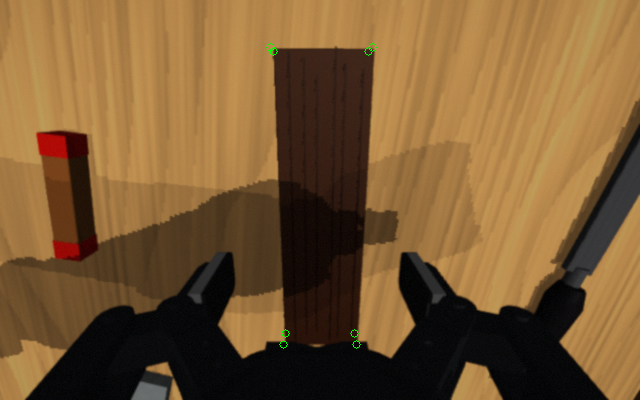

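{"method": "servo_tool", "body": {"commands": [-3,30,1,0,0,-3,50,1,0,0,-3,61,1,0,0,-3,61,1,0,0.1,-3,61,1,0,0.2,-3,61,1,0,0.4,-3,61,1,0,0.5,-3,61,1,0,0.6]}}

```text
t: 2.95
eef_pos: [619.9, -9.4, -1.6]
orientation: [0.528, -0.527, 0.47, -0.472]
wrist_force: [-1.3, -1.4, 6.1]
grip_width: 0.689
```

Run:
```python
from h import *
im=optics.grab_frame('wrist')
cv2.imwrite('pics/w2.png',im)
go(618.5,-10,-2,6.5)
```

```text
t 3.0 tcp [619.9  -9.4  -1.6] jaw 6.5 tilt [ 0.003 -0.001 -1.   ] shift [ 0.4  0.4 -1.5]  twist -0.0 (alt 180.0,-180.0) j [ 0.11  0.79 -0.25  1.96  0.43  0.44 -0.34] F [-0.5  0.   5. ] g 0.687
```

View pics/w2.png

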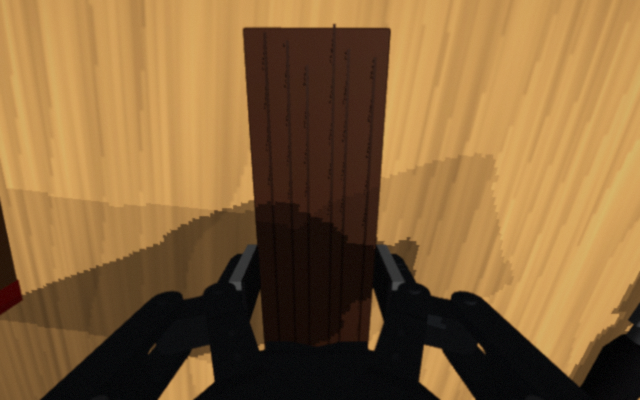

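The jaws have closed on both edges of the dark board, about x 245–395 at row 280, at an opening of 0.69 (59 mm). Lifting.

{"method": "servo_tool", "body": {"commands": [0,-20,0,0,0.7,0,-60,0,0,0.7,0,-110,0,0,0.7,0,-150,0,0,0.7,0,-150,0,0,0.7], "grip_force": 50}}

```text
t: 3.5
eef_pos: [623.4, -8.4, 153.4]
orientation: [0.531, -0.524, 0.468, -0.474]
wrist_force: [0.9, 0.1, -0.3]
grip_width: 0.685
```

Run:
```python
from h import *
im=optics.grab_frame('scene')
cv2.imwrite('pics/s2.png',im)
go(435.3,-289.2,100,-10.4)
```

```text
t 3.55 tcp [621.2  -8.9 150.5] jaw 6.5 tilt [ 0.008  0.    -1.   ] shift [ 257.5   48.9 -216.8]  twist 16.9 (alt 196.9,-163.1) j [ 0.2   0.58 -0.37  1.91  0.32  0.7  -0.24] F [-0.2  0.6 -1.6] g 0.677
```

View pics/s2.png

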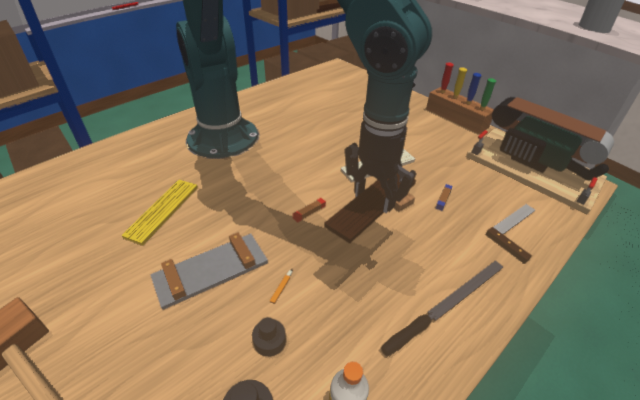

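Dark board held at about (370,205). The jaws are on its middle. Moving over the rack.

{"method": "servo_tool", "body": {"commands": [30,0,-25,2,0.7,65,0,-54,4,0.7,100,0,-84,7,0.7,135,0,-114,9,0.7,170,0,-143,12,0.7,205,0,-173,15,0.7,235,0,-198,17,0.7,257,0,-217,17,0.7]}}

```text
t: 4.35
eef_pos: [428.7, -291.1, 145.2]
orientation: [0.45, -0.452, 0.545, -0.544]
wrist_force: [-0.1, 0.1, -0.7]
grip_width: 0.681
```

{"method": "servo_tool", "body": {"commands": [0,0,0,0,0.7,0,20,0,0,0.7,0,40,0,0,0.7,0,40,0,0,0.7]}}

```text
t: 4.75
eef_pos: [430.1, -287.1, 103.8]
orientation: [0.452, -0.453, 0.546, -0.541]
wrist_force: [0.2, 0.7, -0.8]
grip_width: 0.68
```

```bash
cat > look.py <<'E'
import sys
from fit import *
def look(k,parts,p0,z0,tag,views=('top','scene')):
    out=[]
    for n in views:
        im=optics.grab_frame(n); cv2.imwrite(f'pics/{tag}_{n}.png',im)
        x,s=fit(im,optics.get_calibration(n),None,np.array(p0,float),z0,f'pics/{tag}_{n}_f.png',parts); print(n,k,x.round(1),round(s,3))
E
python3 - <<'E'
from look import *
s,_=state(); go(435.3,-289.2,31,-10.4)
look('dark',[box(60,220,12)],(435,-289,-10.4),s['eef_pos'][2]+2,'d1')
im=optics.grab_frame('wrist');c=optics.get_calibration('wrist')
for p in proj(c,np.vstack([place(np.array([435.3,-289.2,-10.4]),box(90,24,0)+[0,b,32],0) for b in(75,-75)])): cv2.circle(im,tuple(int(v) for v in p),4,(0,255,0),1)
a=cv2.imread('pics/d1_scene_f.png'); a=cv2.resize(a,(int(a.shape[1]*400/a.shape[0]),400))
print(a.shape)
cv2.imwrite('pics/d1.png',im);cv2.imwrite('pics/d1b.png',a)
E
```

```text
t 4.75 tcp [ 430.1 -287.1  103.8] jaw -10.4 tilt [-0.006  0.004 -1.   ] shift [ 1.3 72.8  5.9]  twist -0.0 (alt 180.0,-180.0) j [ 0.71  0.54 -0.27  2.15  0.3   0.49  0.02] F [ 0.2  0.7 -0.8] g 0.68
top dark [ 429.6 -280.7  -10.7] 0.614
scene dark [ 429.5 -287.2  -10.5] 0.915
(400, 625, 3)
```

View pics/d1.png

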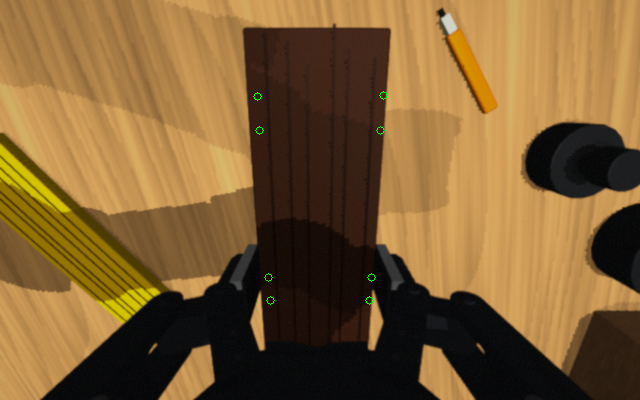

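View pics/d1b.png

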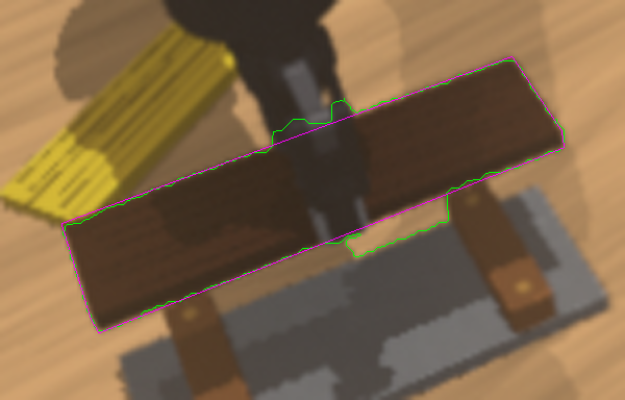

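The hand-held board sits as the model predicts, centred on the TCP to about 1 mm and level. Lowering.

{"method": "servo_tool", "body": {"commands": [1,30,6,0,0.7,1,50,6,0,0.7,1,60,6,0,0.7,1,66,6,0,0.7,1,70,6,0,0.7,1,72,6,0,0.7,1,72,6,0,0.7]}}

```text
t: 5.6
eef_pos: [438.2, -291.2, 34.8]
orientation: [-0.452, 0.452, -0.543, 0.544]
wrist_force: [-1.3, 0.5, -1.4]
grip_width: 0.681
```

Run:
```python
from look import *
go(435.3,-289.2,30,-10.4)
```

```text
t 5.6 tcp [ 438.2 -291.2   34.8] jaw -10.5 tilt [ 0.001 -0.    -1.   ] shift [-1.4  4.8 -3.2]  twist -0.1 (alt 179.9,-180.1) j [ 0.64  0.67 -0.19  2.17  0.37  0.34 -0.04] F [-1.3  0.5 -1.4] g 0.681
```

{"method": "servo_tool", "body": {"commands": [-1,2,-3,0,0.7,-1,4,-3,0,0.7,-1,4,-3,0,0.7]}}

```text
t: 5.9
eef_pos: [434.7, -289.4, 30.6]
orientation: [0.452, -0.452, 0.544, -0.543]
wrist_force: [-0.9, 0.7, 0.4]
grip_width: 0.678
```

Run:
```python
from look import *
go(435.3,-289.2,30,-10.4)
```

```text
t 5.9 tcp [ 434.7 -289.4   30.6] jaw -10.5 tilt [-0.001  0.    -1.   ] shift [-0.3  0.6  0.6]  twist -0.1 (alt 179.9,-180.1) j [ 0.64  0.67 -0.19  2.17  0.37  0.32 -0.05] F [-0.9  0.7  0.4] g 0.678
```

{"method": "servo_tool", "body": {"commands": [0,1.5,0,0,0.7,0,1.5,0,0,0.7,0,1.5,0,0,0.2,0,1.5,0,0,0,0,1.5,0,0,0]}}

```text
t: 6.4
eef_pos: [435.4, -289.7, 28.8]
orientation: [-0.452, 0.452, -0.544, 0.544]
wrist_force: [0.6, 0.5, 0.2]
grip_width: 0.999
```

{"method": "servo_tool", "body": {"commands": [0,-20,0,0,0,0,-60,0,0,0,0,-110,0,0,0,0,-150,0,0,0,0,-150,0,0,0]}}

```text
t: 6.9
eef_pos: [438.8, -291.3, 183.9]
orientation: [-0.453, 0.451, -0.54, 0.547]
wrist_force: [1.1, -1.5, -0.3]
grip_width: 1.004
```

Run:
```python
from look import *
go(439,-14.7,150,-1)
```

```text
t 6.9 tcp [ 438.8 -291.3  183.9] jaw -10.5 tilt [ 0.01  -0.006 -1.   ] shift [-272.1   32.3  -50.7]  twist -9.5 (alt 170.5,-189.5) j [ 0.77  0.43 -0.35  2.09  0.24  0.65  0.07] F [ 1.1 -1.5 -0.3] g 1.004
```

{"method": "servo_tool", "body": {"commands": [-40,0,-8,-2,0,-85,0,-16,-4,0,-130,10,-24,-6,0.2,-175,20,-33,-8,0.4,-215,40,-41,-9,0.4,-250,60,-47,-9,0.4,-272,80,-51,-9,0.4,-272,100,-51,-9,0.4]}}

```text
t: 7.7
eef_pos: [434.6, -8.7, 77.6]
orientation: [0.496, -0.495, 0.505, -0.504]
wrist_force: [0.6, -1.3, -0.7]
grip_width: 0.596
```

Run:
```python
from look import *
go(439,-14.7,1,-1.5)
look('dark',[box(60,220,12)],(435,-289,-10.4),32,'d2')
c=optics.get_calibration('wrist');im=optics.grab_frame('wrist')
x,s=fit(im,c,None,np.array([439,-14.7,-1.5]),0,None,[box(18,90,18)]);print('wrist red',x.round(1),round(s,3))
for p in proj(c,place(np.array([439,-14.7,-1.5]),box(18,90,18),0)): cv2.circle(im,tuple(int(v) for v in p),4,(0,255,0),1)
cv2.imwrite('pics/w3.png',im)
```

```text
t 7.7 tcp [434.6  -8.7  77.6] jaw -1.1 tilt [ 0.     0.002 -1.   ] shift [ 6.1 76.6  4.5]  twist 0.4 (alt 180.4,-179.6) j [ 0.11  0.53 -0.25  2.35  0.43  0.3  -0.54] F [ 0.6 -1.3 -0.7] g 0.596
top dark [ 432.3 -291.2  -10.8] 0.724
scene dark [ 434.9 -289.6  -10.4] 0.868
wrist red [439.9 -14.1  -1.9] 0.969
```

View pics/w3.png

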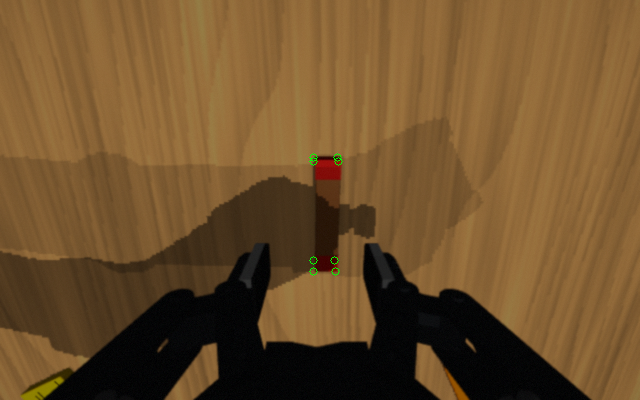

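View pics/d2_scene.png

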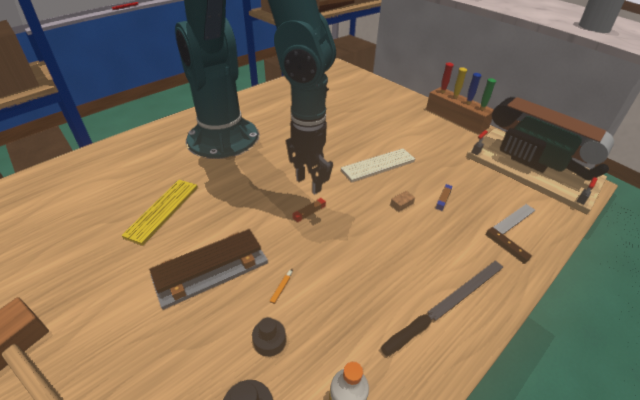

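The dark board lies flat across both bearers (scene view around (205,262)), within about 1 mm. The red sticker is straight below the jaws at (326,215).

{"method": "servo_tool", "body": {"commands": [6,30,5,1,0.4,6,55,5,1,0.4,6,68,5,1,0.4,6,73,5,1,0.4,6,73,5,1,0.6,6,73,5,1,0.8,6,73,5,1,1,6,73,5,1,1], "grip_force": 40}}

```text
t: 8.65
eef_pos: [439.9, -19.2, 6.8]
orientation: [-0.489, 0.488, -0.51, 0.511]
wrist_force: [-0.1, -0.5, 6.0]
grip_width: 0.196
```

Run:
```python
from look import *
go(440,-14.3,2,-1.9)
```

```text
t 8.65 tcp [439.9 -19.2   6.8] jaw -2.5 tilt [ 0.002  0.    -1.   ] shift [-4.9  4.8 -0.2]  twist -0.6 (alt 179.4,-180.6) j [ 0.01  0.68 -0.09  2.36  0.51  0.11 -0.62] F [-0.1 -0.5  6. ] g 0.196
```

{"method": "servo_tool", "body": {"commands": [0,-20,0,0,1,0,-60,0,0,1,0,-100,0,0,1,0,-120,0,0,1,0,-120,0,0,1]}}

```text
t: 9.15
eef_pos: [441.2, -19.1, 128.8]
orientation: [-0.491, 0.487, -0.509, 0.513]
wrist_force: [-0.0, -1.1, -0.9]
grip_width: 0.196
```

Run:
```python
from look import *
go(444,-214.5,110,-100.4)
```

```text
t 9.15 tcp [441.2 -19.1 128.8] jaw -2.5 tilt [ 0.007 -0.    -1.   ] shift [195.1  18.8  11.3]  twist -82.1 (alt 97.9,-262.1) j [ 0.23  0.44 -0.38  2.3   0.37  0.45 -0.49] F [-0.  -1.1 -0.9] g 0.196
```

{"method": "servo_tool", "body": {"commands": [20,0,1,8,1,50,0,3,16,1,80,0,5,24,1,110,0,6,32,1,140,0,8,40,1,170,0,10,48,1,190,0,11,56,1,195,0,11,64,1]}}

```text
t: 9.95
eef_pos: [441.1, -217.3, 125.1]
orientation: [-0.14, 0.141, -0.693, 0.693]
wrist_force: [-0.4, 0.5, -0.6]
grip_width: 0.197
```

{"method": "servo_tool", "body": {"commands": [0,0,0,8,1,0,0,0,16,1,0,10,0,24,1,0,20,0,32,1,0,20,0,34,1,0,20,0,34,1]}}

```text
t: 10.55
eef_pos: [441.3, -213.9, 105.3]
orientation: [0.065, -0.063, -0.704, 0.704]
wrist_force: [0.6, 0.3, -0.7]
grip_width: 0.196
```

Run:
```python
from look import *
go(444,-214.5,110,-100.4)
s,_=state()
look('red',[box(18,90,18)],(448.8,-215.4,-100.4),s['eef_pos'][2]-7,'r1')
im=optics.grab_frame('wrist');cv2.imwrite('pics/w4.png',im)
a=cv2.imread('pics/r1_scene_f.png');cv2.imwrite('pics/r1.png',cv2.resize(a,None,fx=1.5,fy=1.5))
```

```text
t 10.55 tcp [ 441.3 -213.9  105.3] jaw -100.4 tilt [-0.002  0.    -1.   ] shift [-2.7 -4.7  0.1]  twist 0.0 (alt 180.0,-180.0) j [ 0.3   0.51  0.07  2.22 -0.09  0.41 -1.31] F [ 0.6  0.3 -0.7] g 0.196Traceback (most recent call last):
  File "<stdin>", line 4, in <module>
  File "look.py", line 7, in look
    x,s=fit(im,optics.get_calibration(n),None,np.array(p0,float),z0,f'pics/{tag}_{n}_f.png',parts); print(n,k,x.round(1),round(s,3))
        ~~~^^^^^^^^^^^^^^^^^^^^^^^^^^^^^^^^^^^^^^^^^^^^^^^^^^^^^^^^^^^^^^^^^^^^^^^^^^^^^^^^^^^^^^^
  File "fit.py", line 27, in fit
    n,l,st,_=cv2.connectedComponentsWithStats(seg); seg=(l==1+st[1:,4].argmax()).astype(np.uint8)
                                                              ~~~~~~~~~~~~~~~^^
ValueError: attempt to get argmax of an empty sequence
```

Instead I'll overlay the predicted sticker on the scene and wrist pictures.

```bash
cat >> look.py <<'E'
def overlay(n,items,tag,crop=None,sc=1):
    c=optics.get_calibration(n); im=optics.grab_frame(n)
    im=cv2.resize(im,None,fx=sc,fy=sc,interpolation=cv2.INTER_CUBIC)
    for pts,p,z,col in items:
        h=cv2.convexHull(np.round(proj(c,place(np.array(p,float),pts,z))*sc).astype(np.int32)); cv2.polylines(im,[h],True,col,1)
    if crop: im=im[crop[1]*sc:crop[3]*sc,crop[0]*sc:crop[2]*sc]
    cv2.imwrite(f'pics/{tag}.png',im)
E
python3 - <<'E'
from look import *
it=[(box(18,90,18),(446.1,-214.8,-100.4),98.5,(0,255,0)),(box(60,220,12),(434.9,-289.4,-10.4),32,(255,255,0))]
overlay('scene',it,'r1',(120,160,320,310),4); overlay('wrist',it,'w4')
E
```

```text
(no output)
```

View pics/w4.png

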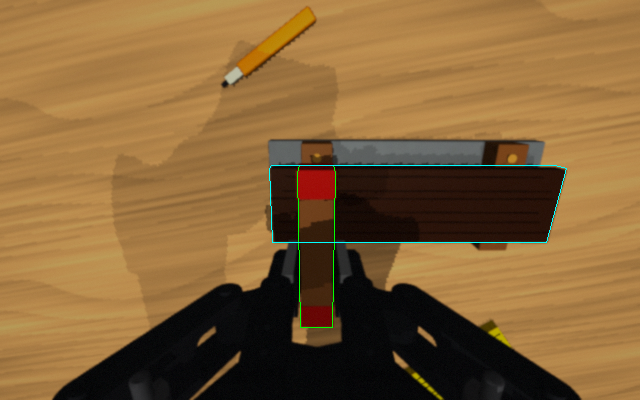

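View pics/r1.png

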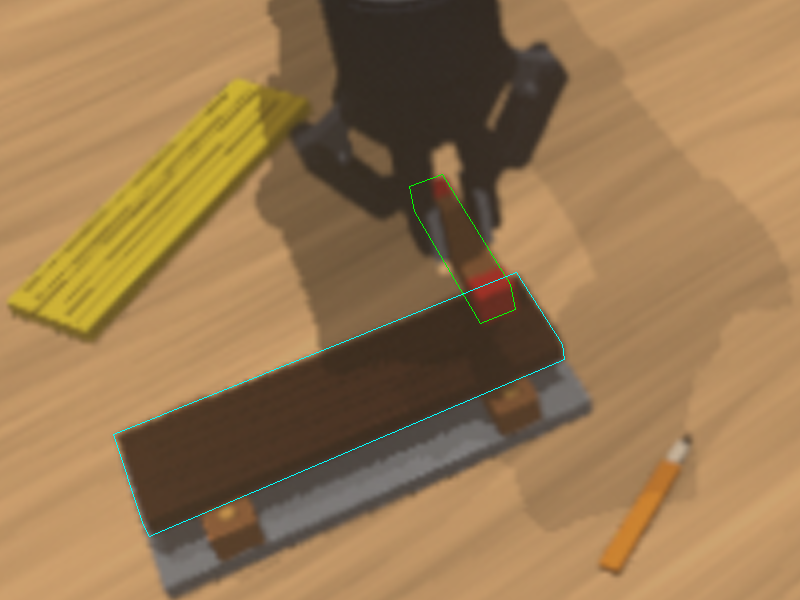

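Run:
```python
from look import *
go(444,-214.5,110,-100.4)
im=optics.grab_frame('scene');im2=optics.grab_frame('wrist')
go(444,-214.5,110,-100.4)
p=None
c=optics.get_calibration('scene');s,_=state();e=s['eef_pos']
v=im.copy();v=cv2.resize(v,None,fx=4,fy=4,interpolation=cv2.INTER_CUBIC)
for z,col in((-7,(0,255,0)),(-3,(255,0,255))):
    h=cv2.convexHull(np.round(proj(c,place(np.array([e[0]+4.8,e[1]-.9,-100.4]),box(18,90,18),e[2]+z))*4).astype(np.int32)); cv2.polylines(v,[h],True,col,1)
cv2.imwrite('pics/r2.png',v[640:1240,480:1280])
```

```text
t 10.7 tcp [ 442.  -214.3  106.1] jaw -100.4 tilt [ 0. -0. -1.] shift [-2.  -3.9 -0.1]  twist 0.0 (alt 180.0,-180.0) j [ 0.31  0.51  0.07  2.22 -0.09  0.41 -1.31] F [ 1.2 -0.7 -0.6] g 0.196
t 10.8 tcp [ 442.1 -214.4  106.2] jaw -100.4 tilt [ 0.001 -0.    -1.   ] shift [-1.9 -3.8 -0.2]  twist -0.0 (alt 180.0,-180.0) j [ 0.31  0.51  0.07  2.22 -0.09  0.41 -1.31] F [-0.5 -0.4 -0.5] g 0.201
```

View pics/r2.png

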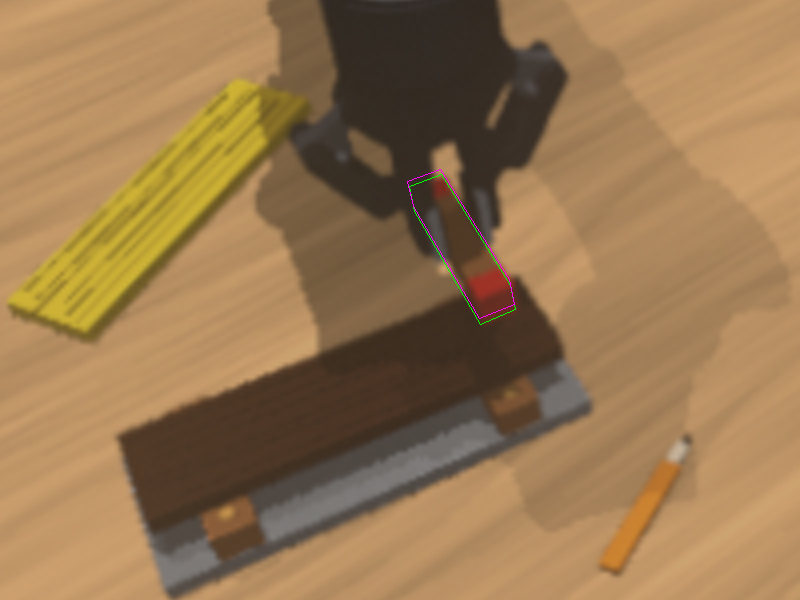

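Sticker is in hand, crosswise, and its outline matches the prediction in both views. Lowering in steps.

{"method": "servo_tool", "body": {"commands": [-2,20,0,0,1,-2,38,0,0,1,-2,46,0,0,1,-2,50,0,0,1,-2,52,0,0,1,-2,52,0,0,1]}}

```text
t: 11.4
eef_pos: [444.0, -214.7, 54.1]
orientation: [0.064, -0.065, -0.704, 0.704]
wrist_force: [0.2, -0.2, 0.4]
grip_width: 0.201
```

Run:
```python
from look import *
go(444,-214.5,51,-100.4)
```

```text
t 11.4 tcp [ 444.  -214.7   54.1] jaw -100.5 tilt [ 0. -0. -1.] shift [ 0.1  3.1 -0.2]  twist -0.1 (alt 179.9,-180.1) j [ 0.32  0.61  0.05  2.24 -0.1   0.29 -1.3 ] F [ 0.2 -0.2  0.4] g 0.201
```

{"method": "servo_tool", "body": {"commands": [0,1,0,0,1,0,2,0,0,1,0,3,0,0,1,0,3,0,0,1]}}

```text
t: 11.8
eef_pos: [443.9, -214.6, 50.9]
orientation: [0.065, -0.065, -0.704, 0.704]
wrist_force: [-0.9, 0.4, -0.6]
grip_width: 0.198
```

Run:
```python
from look import *
go(444,-214.5,51,-100.4)
overlay('scene',[],'r3',(120,160,320,310),4)
```

```text
t 11.8 tcp [ 443.9 -214.6   50.9] jaw -100.5 tilt [ 0. -0. -1.] shift [-0.1 -0.1 -0.1]  twist -0.1 (alt 179.9,-180.1) j [ 0.32  0.61  0.05  2.24 -0.1   0.29 -1.3 ] F [-0.9  0.4 -0.6] g 0.198
```

View pics/r3.png

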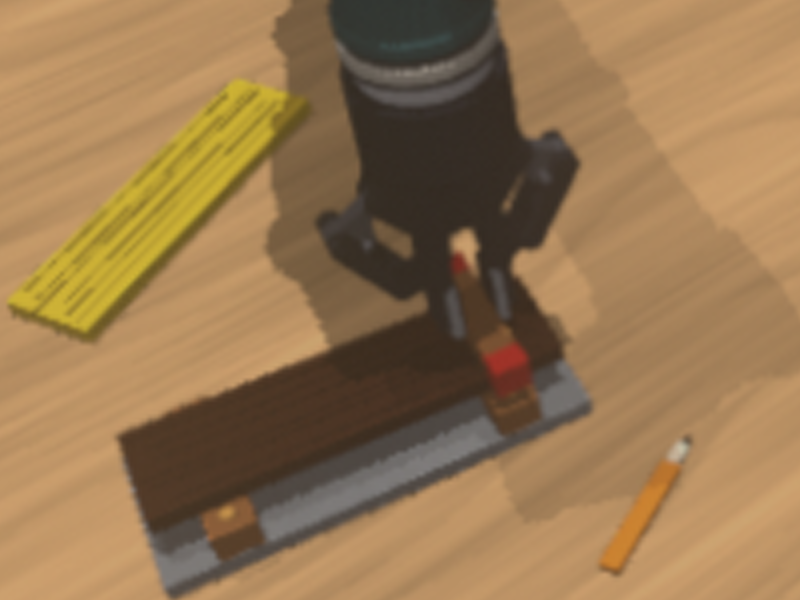

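{"method": "servo_tool", "body": {"commands": [0,1,0,0,1,0,2,0,0,1,0,2,0,0,1]}}

```text
t: 12.15
eef_pos: [443.9, -214.6, 50.8]
orientation: [-0.065, 0.065, 0.704, -0.704]
wrist_force: [-3.7, 2.1, 20.8]
grip_width: 0.199
```

{"method": "servo_tool", "body": {"commands": [0,1,0,0,1,0,2,0,0,1,0,2,0,0,1]}}

```text
t: 12.45
eef_pos: [443.9, -214.6, 50.7]
orientation: [-0.064, 0.065, 0.704, -0.704]
wrist_force: [-6.4, 4.2, 41.9]
grip_width: 0.198
```

In contact at TCP z = 51. I'll back off the excess press, then open.

{"method": "servo_tool", "body": {"commands": [0,-3.5,0,0,1,0,-3.5,0,0,1,0,-3.5,0,0,0.85,0,-4,0,0,0.6,0,-5,0,0,0.5,0,-5,0,0,0.5]}}

```text
t: 13.05
eef_pos: [443.7, -214.5, 51.5]
orientation: [-0.065, 0.064, 0.704, -0.704]
wrist_force: [0.1, 0.7, -0.7]
grip_width: 0.497
```

{"method": "servo_tool", "body": {"commands": [0,-10,0,0,0.5,0,-40,0,0,0.4,0,-80,0,0,0.4,0,-120,0,0,0.4,0,-120,0,0,0.4]}}

```text
t: 13.55
eef_pos: [447.0, -216.1, 176.9]
orientation: [0.061, -0.068, -0.703, 0.705]
wrist_force: [-0.6, -0.6, -0.1]
grip_width: 0.602
```

Run:
```python
from look import *
overlay('wrist',[(box(18,90,18),(448.8,-215.4,-100.4),44,(0,255,0)),(box(60,220,12),(434.9,-289.4,-10.4),32,(255,255,0))],'w5')
go(634.2,285,140,18.2)
```

```text
t 13.6 tcp [ 445.7 -215.4  174.8] jaw -100.5 tilt [ 0.006 -0.002 -1.   ] shift [ -94.    34.8 -526.4]  twist 61.3 (alt 241.3,-118.7) j [ 0.28  0.39  0.1   2.18 -0.07  0.57 -1.32] F [-0.4 -1.4  0.6] g 0.598
```

View pics/w5.png

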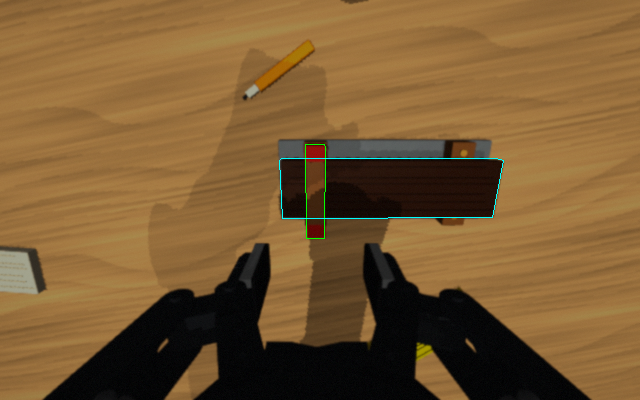

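Red sticker released exactly on target over the +75 bearer, overlay match at (315,190). Going to the blue sticker.

{"method": "servo_tool", "body": {"commands": [-5,0,-30,-8,0.4,-13,0,-75,-16,0.4,-22,0,-120,-24,0.4,-30,0,-165,-32,0.4,-38,0,-210,-40,0.4,-46,0,-255,-48,0.4,-54,0,-300,-56,0.4,-62,0,-345,-64,0.4]}}

```text
t: 14.4
eef_pos: [566.9, 114.9, 170.6]
orientation: [0.319, -0.321, 0.631, -0.63]
wrist_force: [0.6, -0.3, -0.4]
grip_width: 0.601
```

Run:
```python
from look import *
go(634.2,285,90,18.2)
```

```text
t 14.4 tcp [566.9 114.9 170.6] jaw -36.2 tilt [-0.003 -0.001 -1.   ] shift [-177.2   80.3  -45.9]  twist -54.4 (alt 125.6,-234.4) j [-0.12  0.49 -0.21  1.99  0.16  0.68 -1.07] F [ 0.6 -0.3 -0.4] g 0.601
```

{"method": "servo_tool", "body": {"commands": [-40,0,-10,-8,0.4,-80,10,-20,-16,0.4,-120,20,-30,-24,0.4,-155,40,-40,-32,0.4,-177,60,-46,-40,0.4,-177,80,-46,-48,0.4,-177,80,-46,-54.5,0.4,-177,80,-46,-54.5,0.4]}}

```text
t: 15.2
eef_pos: [634.3, 282.2, 89.1]
orientation: [-0.571, 0.574, -0.417, 0.414]
wrist_force: [-0.0, -0.7, 0.0]
grip_width: 0.598
```

Run:
```python
from look import *
c=optics.get_calibration('wrist');im=optics.grab_frame('wrist')
x,s=fit(im,c,None,np.array([634.2,285,18.2]),0,'pics/w6.png',[box(18,90,18)]);print('wrist blue',x.round(1),round(s,3))
go(634.2,285,7,18.2)
```

```text
wrist blue [640.9 266.9  19. ] 0.836
t 15.25 tcp [635.  282.4  90.1] jaw 17.9 tilt [-0.003 -0.001 -1.   ] shift [-2.7 83.1  0.3]  twist -0.3 (alt 179.7,-180.3) j [-0.21  0.75 -0.42  1.75  0.43  0.73 -0.54] F [-0.6  0.4 -0.1] g 0.602
```

View pics/w6.png

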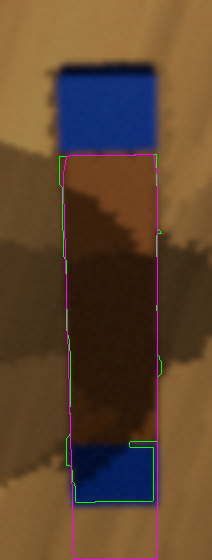

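The lower outline is a bad segmentation, because it cut off the blue end. The sticker itself spans crop rows 70–505, as predicted, so I'll use the earlier pose.

{"method": "servo_tool", "body": {"commands": [-3,35,0,0,0.4,-3,62,0,0,0.4,-3,76,0,0,0.4,-3,83,0,0,0.4,-3,83,0,0,0.6,-3,83,0,0,0.8,-3,83,0,0,1,-3,83,0,0,1]}}

```text
t: 16.05
eef_pos: [636.0, 286.5, 10.4]
orientation: [0.573, -0.571, 0.415, -0.416]
wrist_force: [0.3, -0.2, 3.8]
grip_width: 0.195
```

Run:
```python
from look import *
go(634.2,285,7,18.2)
```

```text
t 16.05 tcp [636.  286.5  10.4] jaw 18.0 tilt [ 0.002  0.001 -1.   ] shift [ 0.9  3.4 -2.2]  twist -0.2 (alt 179.8,-180.2) j [-0.25  0.85 -0.36  1.77  0.48  0.61 -0.59] F [ 0.3 -0.2  3.8] g 0.195
```

{"method": "servo_tool", "body": {"commands": [0,-20,0,0,1,0,-60,0,0,1,0,-100,0,0,1,0,-130,0,0,1,0,-130,0,0,1]}}

```text
t: 16.55
eef_pos: [638.3, 288.3, 146.1]
orientation: [0.576, -0.568, 0.414, -0.417]
wrist_force: [1.2, 0.3, 0.2]
grip_width: 0.196
```

Run:
```python
from look import *
go(422.7,-363.2,140,-100.4)
```

```text
t 16.55 tcp [638.3 288.3 146.1] jaw 18.0 tilt [ 0.01   0.006 -1.   ] shift [ 5.530e+02  4.000e-01 -4.063e+02]  twist -61.6 (alt 118.4,-241.6) j [-0.19  0.69 -0.45  1.72  0.39  0.81 -0.51] F [1.2 0.3 0.2] g 0.196
```

{"method": "servo_tool", "body": {"commands": [28,0,-20,6,1,60,0,-45,13,1,95,0,-70,21,1,130,0,-96,29,1,165,0,-122,37,1,200,0,-148,45,1,235,0,-174,53,1,270,0,-200,61,1]}}

```text
t: 17.35
eef_pos: [527.3, -34.2, 139.5]
orientation: [-0.28, 0.28, -0.649, 0.649]
wrist_force: [1.4, -0.3, 0.1]
grip_width: 0.198
```

Run:
```python
from look import *
go(422.7,-363.2,140,-100.4)
```

```text
t 17.35 tcp [527.3 -34.2 139.5] jaw -43.3 tilt [ 0.  0. -1.] shift [311.1  -0.6 149.6]  twist 57.1 (alt 237.1,-122.9) j [ 0.12  0.49 -0.18  2.12  0.16  0.55 -0.94] F [ 1.4 -0.3  0.1] g 0.198
```

{"method": "servo_tool", "body": {"commands": [40,0,19,8,1,84,0,40,16,1,128,0,61,24,1,172,0,82,32,1,215,0,103,40,1,255,0,122,48,1,290,0,140,56,1,311,0,150,57,1]}}

```text
t: 18.15
eef_pos: [424.2, -366.2, 139.5]
orientation: [0.064, -0.064, -0.704, 0.705]
wrist_force: [0.1, 0.9, -0.1]
grip_width: 0.194
```

{"method": "servo_tool", "body": {"commands": [0,15,0,0,1,0,30,0,0,1,0,30,0,0,1,0,30,0,0,1]}}

```text
t: 18.55
eef_pos: [425.8, -362.1, 109.1]
orientation: [-0.062, 0.061, 0.705, -0.704]
wrist_force: [-0.2, 0.0, -1.3]
grip_width: 0.193
```

Run:
```python
from look import *
go(422.7,-363.2,54.5,-100.4)
s,_=state();e=s['eef_pos']
it=[(box(18,90,18),(e[0]-.9,e[1],-100.4),e[2]-10.4,(0,255,0)),(box(60,220,12),(434.9,-289.4,-10.4),32,(255,255,0)),(box(18,90,18),(448.8,-215.4,-100.4),44,(0,0,255))]
overlay('wrist',it,'w7'); overlay('scene',it,'s7',(120,160,320,310),4)
```

```text
t 18.55 tcp [ 425.8 -362.1  109.1] jaw -100.0 tilt [-0.     0.001 -1.   ] shift [ 2.9 54.6  1.7]  twist 0.4 (alt 180.4,-179.6) j [ 0.58  0.56  0.06  2.08 -0.06  0.51 -1.06] F [-0.2  0.  -1.3] g 0.193
```

View pics/w7.png

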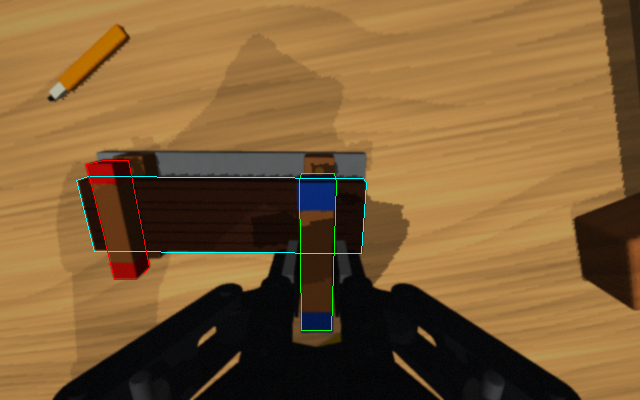

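View pics/s7.png

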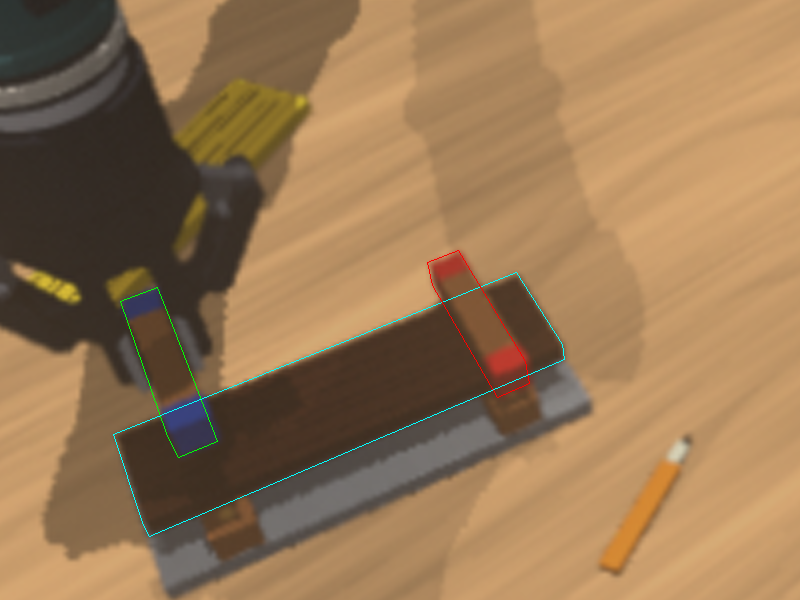

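All overlays match in both views: dark board, red sticker, blue sticker in hand. Lowering.

{"method": "servo_tool", "body": {"commands": [3,20,1.5,0.5,1,3,38,1.5,0.5,1,3,47,1.5,0.5,1,3,51,1.5,0.5,1,3,52,1.5,0.5,1,3,53,1.5,0.5,1,3,53,1.5,0.5,1]}}

```text
t: 19.35
eef_pos: [423.1, -363.7, 56.4]
orientation: [0.064, -0.065, -0.704, 0.704]
wrist_force: [0.2, 0.8, 0.7]
grip_width: 0.19
```

{"method": "servo_tool", "body": {"commands": [0,0.5,0,0,1,0,1,0,0,1,0,1.5,0,0,1,0,1.5,0,0,1]}}

```text
t: 19.75
eef_pos: [422.7, -363.4, 54.4]
orientation: [-0.065, 0.065, 0.704, -0.704]
wrist_force: [-0.4, 0.2, 0.2]
grip_width: 0.196
```

{"method": "servo_tool", "body": {"commands": [0,0.5,0,0,1,0,1,0,0,1,0,1,0,0,1]}}

```text
t: 20.05
eef_pos: [422.7, -363.5, 54.3]
orientation: [-0.065, 0.065, 0.704, -0.704]
wrist_force: [-1.6, 1.2, 8.2]
grip_width: 0.194
```

Contact at 8 N. Releasing.

{"method": "servo_tool", "body": {"commands": [0,-0.5,0,0,0.85,0,-0.5,0,0,0.7,0,-1,0,0,0.5,0,-2,0,0,0.5,0,-2,0,0,0.5]}}

```text
t: 20.55
eef_pos: [422.8, -363.5, 55.3]
orientation: [0.065, -0.065, -0.704, 0.704]
wrist_force: [-0.3, 0.6, 0.7]
grip_width: 0.5
```

{"method": "servo_tool", "body": {"commands": [0,-10,0,0,0.5,0,-40,0,0,0.4,0,-80,0,0,0.2,0,-115,0,0,0,0,-115,0,0,0]}}

```text
t: 21.05
eef_pos: [425.5, -365.9, 175.7]
orientation: [0.062, -0.068, -0.702, 0.706]
wrist_force: [0.7, 0.4, 1.0]
grip_width: 0.998
```

Run:
```python
from look import *
it=[(box(18,90,18),(421.8,-363,-100.4),44,(0,255,0)),(box(60,220,12),(434.9,-289.4,-10.4),32,(255,255,0)),(box(18,90,18),(448.8,-215.4,-100.4),44,(0,0,255))]
overlay('wrist',it,'w8')
go(425,264,150,-14.3)
```

```text
t 21.1 tcp [ 424.3 -364.7  173.5] jaw -100.5 tilt [ 0.005 -0.004 -1.   ] shift [ 114.    21.1 -618.4]  twist -86.2 (alt 93.8,-266.2) j [ 0.57  0.46  0.08  2.04 -0.06  0.64 -1.07] F [ 0.1 -0.1 -1.3] g 0.997
```

View pics/w8.png

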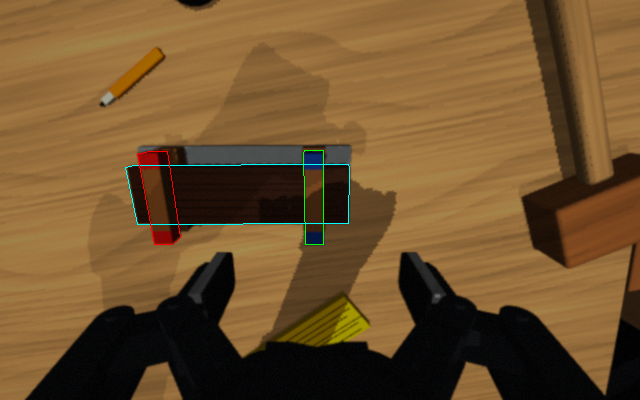

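Both stickers lie on target, at (160,197) and (314,197). To stay within reach I'll go to the light board via a waypoint at (520,-50).

Run:
```python
from look import *
go(510,-50,170,-57)
```

```text
t 21.1 tcp [ 424.3 -364.7  173.5] jaw -100.5 tilt [ 0.005 -0.004 -1.   ] shift [ -26.9    2.8 -325.1]  twist -43.5 (alt 136.5,-223.5) j [ 0.57  0.46  0.08  2.04 -0.06  0.64 -1.07] F [ 0.1 -0.1 -1.3] g 0.997
```

{"method": "servo_tool", "body": {"commands": [-3,0,-30,-5,0,-6,0,-75,-11,0,-10,0,-120,-17,0,-14,0,-165,-23,0,-18,0,-210,-29,0,-21,0,-255,-35,0,-24,0,-300,-40,0,-27,0,-325,-44,0]}}

```text
t: 21.9
eef_pos: [508.2, -44.2, 169.7]
orientation: [0.206, -0.207, 0.677, -0.675]
wrist_force: [-0.3, -0.3, 0.6]
grip_width: 1.004
```

Run:
```python
from look import *
go(425,264,70,-14.3)
```

```text
t 21.9 tcp [508.2 -44.2 169.7] jaw -56.0 tilt [-0.001  0.002 -1.   ] shift [-103.3  100.4 -301.8]  twist -41.7 (alt 138.3,-221.7) j [ 0.11  0.42 -0.15  2.14  0.1   0.6  -1.09] F [-0.3 -0.3  0.6] g 1.004
```

{"method": "servo_tool", "body": {"commands": [-14,0,-42,-6,0,-29,0,-86,-12,0,-44,0,-130,-18,0,-59,10,-174,-24,0,-74,20,-218,-30,0,-88,40,-260,-36,0,-103,70,-302,-42,0,-103,90,-302,-42,0]}}

```text
t: 22.7
eef_pos: [425.4, 266.9, 79.1]
orientation: [0.437, -0.435, 0.558, -0.555]
wrist_force: [0.4, -0.9, -0.8]
grip_width: 0.999
```

{"method": "servo_tool", "body": {"commands": [0,0,0,0,0]}}

```text
t: 22.8
eef_pos: [424.5, 260.2, 77.5]
orientation: [0.432, -0.437, 0.559, -0.558]
wrist_force: [-0.1, -0.4, 0.4]
grip_width: 0.998
```

Run:
```python
from look import *
overlay('wrist',[(box(60,220,12),(425,264,-14.3),0,(0,255,0))],'w9')
go(425,264,-2,-14.3)
```

```text
t 22.85 tcp [425.7 259.   78.8] jaw -14.4 tilt [-0.004 -0.003 -1.   ] shift [-5.  80.8 -1.7]  twist -0.1 (alt 179.9,-180.1) j [-0.45  0.57 -0.26  2.21  0.36  0.41 -1.24] F [-0.1 -0.5  0.4] g 0.999
```

View pics/w9.png

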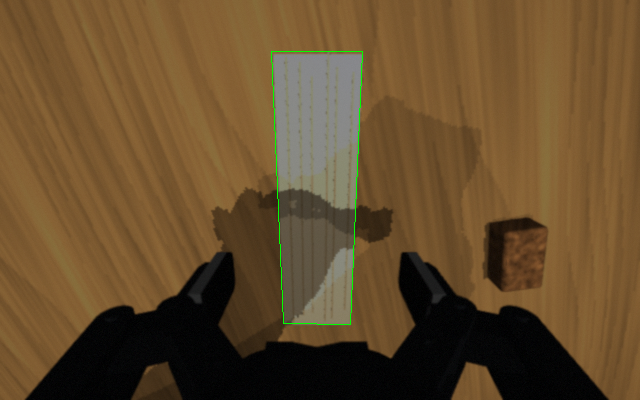

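{"method": "servo_tool", "body": {"commands": [-5,35,-2,0,0,-5,60,-2,0,0,-5,74,-2,0,0,-5,81,-2,0,0.1,-5,81,-2,0,0.2,-5,81,-2,0,0.4,-5,81,-2,0,0.5,-5,81,-2,0,0.6], "grip_force": 50}}

```text
t: 23.65
eef_pos: [427.7, 265.0, 0.6]
orientation: [-0.433, 0.432, -0.559, 0.559]
wrist_force: [0.1, -0.2, 8.2]
grip_width: 0.683
```

Run:
```python
from look import *
overlay('wrist',[(box(60,220,12),(425,264,-14.3),0,(0,255,0))],'w10')
go(425,264,-2,-14.3)
```

```text
t 23.7 tcp [427.7 265.    0.6] jaw -14.5 tilt [ 0.002  0.    -1.   ] shift [ 1.7  2.6 -2.3]  twist -0.2 (alt 179.8,-180.2) j [-0.54  0.72 -0.14  2.22  0.43  0.22 -1.32] F [ 0.5 -1.4  7.4] g 0.687
```

View pics/w10.png

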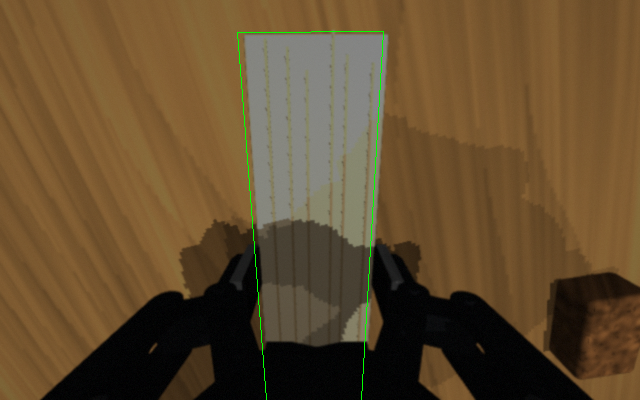

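{"method": "servo_tool", "body": {"commands": [0,-20,0,0,0.7,0,-60,0,0,0.7,0,-110,0,0,0.7,0,-160,0,0,0.7,0,-160,0,0,0.7]}}

```text
t: 24.2
eef_pos: [430.4, 268.0, 165.7]
orientation: [-0.438, 0.428, -0.559, 0.559]
wrist_force: [0.0, 0.6, 0.1]
grip_width: 0.676
```

Run:
```python
from look import *
overlay('scene',[],'s11')
go(500,-20,160,-14)
```

```text
t 24.25 tcp [429.  266.5 163.1] jaw -14.5 tilt [ 0.007  0.005 -1.   ] shift [259.6   2.2 140.6]  twist -0.5 (alt 179.5,-180.5) j [-0.36  0.44 -0.37  2.15  0.28  0.59 -1.18] F [-0.   0.1 -1.7] g 0.682
```

View pics/s11.png

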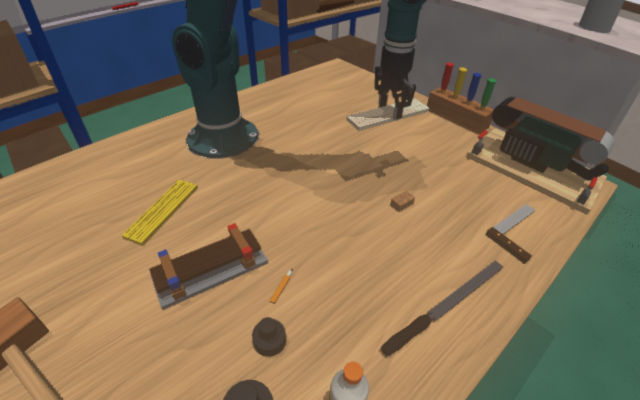

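The light board is held level at (390,113), and both stickers are in place on the dark board.

{"method": "servo_tool", "body": {"commands": [22,0,12,0,0.7,58,0,31,0,0.7,98,0,53,0,0.7,138,0,75,0,0.7,178,0,97,0,0.7,215,0,117,0,0.7,245,0,133,0,0.7,260,0,141,0,0.7]}}

```text
t: 25.05
eef_pos: [497.3, -26.2, 157.8]
orientation: [0.43, -0.433, 0.561, -0.56]
wrist_force: [0.3, -0.1, -0.8]
grip_width: 0.677
```

Run:
```python
from look import *
go(435.5,-287.8,150,-10.4)
```

```text
t 25.05 tcp [497.3 -26.2 157.8] jaw -14.8 tilt [-0.003 -0.002 -1.   ] shift [268.7   8.4   7.1]  twist -4.4 (alt 175.6,-184.4) j [ 0.24  0.44 -0.36  2.16  0.28  0.59 -0.58] F [ 0.3 -0.1 -0.8] g 0.677
```

{"method": "servo_tool", "body": {"commands": [22,0,1,0,0.7,60,0,2,-1,0.7,100,0,3,-2,0.7,140,0,4,-3,0.7,180,0,5,-4,0.7,220,0,6,-4.4,0.7,250,0,7,-4.4,0.7,268,0,7,-4.4,0.7]}}

```text
t: 25.85
eef_pos: [435.5, -285.8, 157.7]
orientation: [0.452, -0.454, 0.544, -0.542]
wrist_force: [0.2, -0.2, -0.4]
grip_width: 0.683
```

{"method": "servo_tool", "body": {"commands": [0,15,0,0,0.7,0,30,0,0,0.7,0,30,0,0,0.7,0,30,0,0,0.7]}}

```text
t: 26.25
eef_pos: [437.2, -282.4, 128.4]
orientation: [0.454, -0.455, 0.543, -0.541]
wrist_force: [0.2, 0.5, -0.2]
grip_width: 0.682
```

Run:
```python
from look import *
go(435.5,-287.8,62,-10.4)
s,_=state();e=s['eef_pos']
it=[(box(60,220,12),(e[0]-.3,e[1]-1.5,-10.4),e[2],(0,255,0)),(box(18,90,18),(421.8,-363,-100.4),44,(255,0,0)),(box(18,90,18),(448.8,-215.4,-100.4),44,(0,0,255))]
overlay('scene',it,'s12',(120,160,320,310),4)
```

```text
t 26.25 tcp [ 437.2 -282.4  128.4] jaw -10.1 tilt [-0.002  0.001 -1.   ] shift [ 5.7 66.4 -0.5]  twist 0.3 (alt 180.3,-179.7) j [ 0.75  0.51 -0.35  2.13  0.33  0.55 -0.02] F [ 0.2  0.5 -0.2] g 0.682
```

View pics/s12.png

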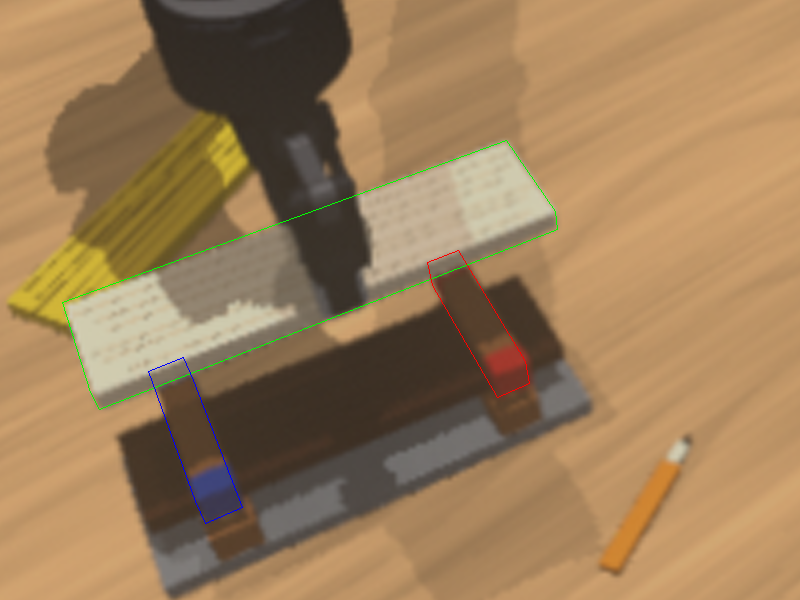

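The board in hand matches its predicted outline. Lowering.

{"method": "servo_tool", "body": {"commands": [5.5,20,-0.5,0.3,0.7,5.5,40,-0.5,0.3,0.7,5.5,54,-0.5,0.3,0.7,5.5,60,-0.5,0.3,0.7,5.5,62,-0.5,0.3,0.7,5.5,63,-0.5,0.3,0.7,5.5,63,-0.5,0.3,0.7]}}

```text
t: 27.0
eef_pos: [437.2, -288.5, 67.0]
orientation: [-0.453, 0.453, -0.543, 0.544]
wrist_force: [0.3, -0.1, -1.1]
grip_width: 0.678
```

{"method": "servo_tool", "body": {"commands": [0,0.5,0,0,0.7,0,1,0,0,0.7,0,1,0,0,0.7]}}

```text
t: 27.3
eef_pos: [436.8, -288.4, 65.6]
orientation: [-0.453, 0.453, -0.543, 0.543]
wrist_force: [-0.5, -0.3, -1.0]
grip_width: 0.681
```

Run:
```python
from look import *
go(435.5,-287.8,62,-10.4)
```

```text
t 27.3 tcp [ 436.8 -288.4   65.6] jaw -10.4 tilt [ 0. -0. -1.] shift [-0.4  3.6 -1.4]  twist 0.0 (alt 180.0,-180.0) j [ 0.7   0.62 -0.28  2.16  0.4   0.41 -0.08] F [-0.5 -0.3 -1. ] g 0.681
```

{"method": "servo_tool", "body": {"commands": [0,1,-1,0,0.7,0,2,-1,0,0.7,0,2.5,-1,0,0.7,0,2.5,-1,0,0.7]}}

```text
t: 27.7
eef_pos: [435.6, -288.1, 62.8]
orientation: [0.453, -0.453, 0.543, -0.543]
wrist_force: [-0.3, 0.2, -1.9]
grip_width: 0.685
```

{"method": "servo_tool", "body": {"commands": [0,0.7,0,0,0.7,0,1.2,0,0,0.7,0,1.2,0,0,0.7]}}

```text
t: 28.0
eef_pos: [435.7, -288.2, 62.6]
orientation: [-0.452, 0.453, -0.543, 0.543]
wrist_force: [-1.1, 1.5, 8.8]
grip_width: 0.685
```

Contact at 9 N. Releasing.

{"method": "servo_tool", "body": {"commands": [0,-0.8,0,0,0.7,0,-0.8,0,0,0.2,0,-0.8,0,0,0,0,-1,0,0,0]}}

```text
t: 28.4
eef_pos: [435.7, -288.2, 62.6]
orientation: [0.453, -0.453, 0.543, -0.543]
wrist_force: [0.2, 0.9, -0.5]
grip_width: 1.003
```

{"method": "servo_tool", "body": {"commands": [0,-20,0,0,0,0,-60,0,0,0,0,-100,0,0,0,0,-120,0,0,0,0,-120,0,0,0]}}

```text
t: 28.9
eef_pos: [437.7, -289.2, 185.6]
orientation: [-0.453, 0.452, -0.541, 0.546]
wrist_force: [1.0, -0.1, -0.4]
grip_width: 0.999
```

Run:
```python
from look import *
it=[(box(60,220,12),(435.2,-289.3,-10.4),62,(0,255,0)),(box(18,90,18),(421.8,-363,-100.4),44,(255,0,0)),(box(18,90,18),(448.8,-215.4,-100.4),44,(0,0,255))]
overlay('scene',it,'s13',(120,160,320,310),4)
overlay('wrist',it,'w13')
go(648.6,-289,170,-20)
```

```text
t 29.0 tcp [ 435.4 -288.3  182.7] jaw -10.4 tilt [ 0. -0. -1.] shift [-37.8  12.7 209.8]  twist 9.6 (alt 189.6,-170.4) j [ 0.81  0.43 -0.41  2.09  0.27  0.67  0.04] F [0.7 0.3 0.4] g 0.999
```

View pics/s13.png

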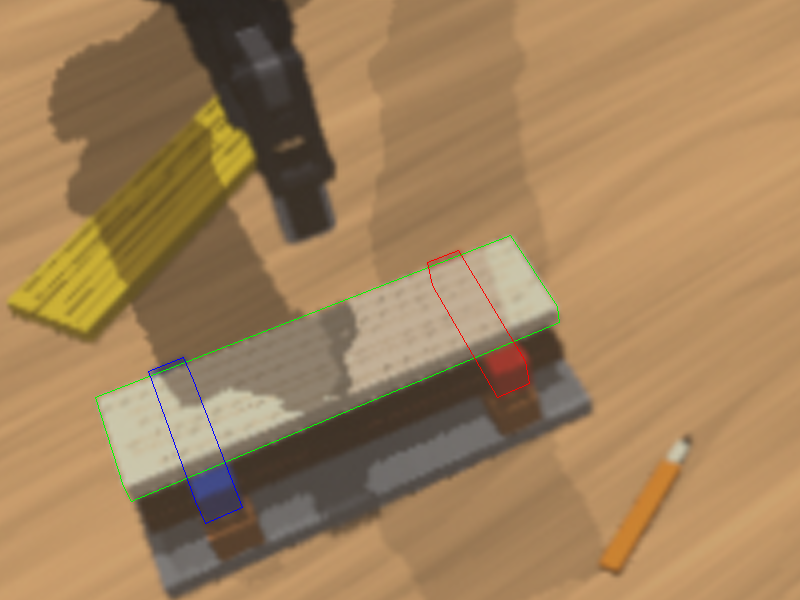

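Light board is on the stickers and matches its target outline. Next the small weight.

{"method": "servo_tool", "body": {"commands": [-6,0,32,0,0,-13,0,72,0,0.2,-21,0,115,0,0.4,-28,0,155,0,0.4,-34,0,190,0,0.4,-38,10,210,0,0.4,-38,40,210,0,0.4,-38,60,210,0,0.4]}}

```text
t: 29.8
eef_pos: [648.1, -287.4, 118.4]
orientation: [0.452, -0.454, 0.544, -0.541]
wrist_force: [-0.0, -0.2, 0.7]
grip_width: 0.6
```

{"method": "servo_tool", "body": {"commands": [0,0,0,0,0.4,0,0,0,0,0.4]}}

```text
t: 30.0
eef_pos: [648.1, -288.2, 120.9]
orientation: [0.452, -0.453, 0.544, -0.542]
wrist_force: [-0.2, 0.2, 1.0]
grip_width: 0.603
```

Run:
```python
from look import *
W=[cyl(30,30),cyl(15,62,41)]
p=(648.6,-289,0)
overlay('wrist',[(w,p,0,(0,255,0)) for w in W],'w14')
overlay('scene',[(w,p,0,(0,255,0)) for w in W],'s14',(200,280,400,400),4)
go(648.6,-289,36,-10.4)
```

```text
t 30.1 tcp [ 649.6 -288.7  123.2] jaw -10.4 tilt [ 0.001 -0.    -1.   ] shift [ 0.4 87.2 -1. ]  twist 0.0 (alt 180.0,-180.0) j [ 0.58  0.71 -0.36  1.7   0.33  0.78 -0.11] F [-0.2 -0.8  0.7] g 0.603
```

View pics/w14.png

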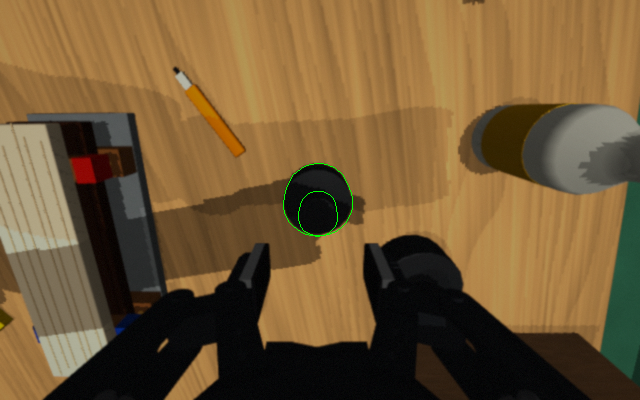

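View pics/s14.png

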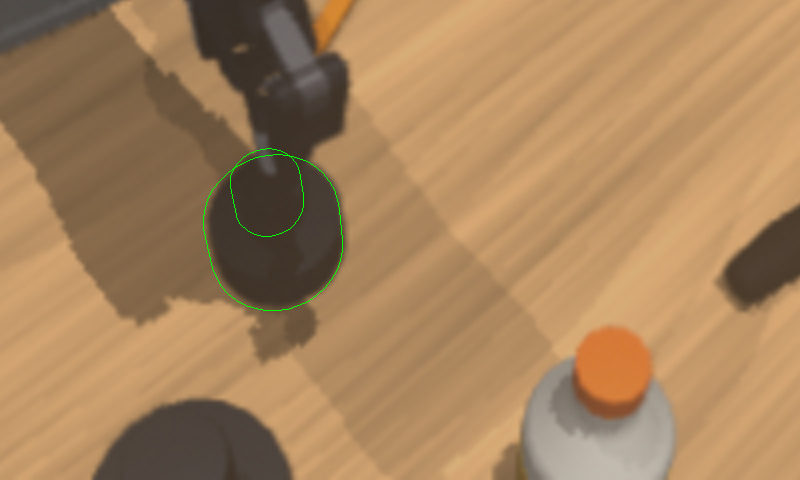

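Overlay confirms the small weight at wrist pixel (318,200), with the bigger one clear of the fingers at (420,270).

{"method": "servo_tool", "body": {"commands": [0,35,-1,0,0.4,0,65,-1,0,0.4,0,80,-1,0,0.4,0,86,-1,0,0.4,0,86,-1,0,0.4,0,86,-1,0,0.6,0,86,-1,0,0.8,0,86,-1,0,0.9], "grip_force": 60}}

```text
t: 30.9
eef_pos: [648.8, -288.7, 38.6]
orientation: [-0.453, 0.452, -0.543, 0.544]
wrist_force: [-2.4, 0.4, 6.3]
grip_width: 0.33
```

{"method": "servo_tool", "body": {"commands": [0,0,0,0,0.9,0,0,0,0,0.9]}}

```text
t: 31.1
eef_pos: [648.8, -288.8, 38.6]
orientation: [-0.453, 0.452, -0.543, 0.544]
wrist_force: [-3.1, 0.9, 5.0]
grip_width: 0.332
```

Run:
```python
from look import *
go(648.6,-289,36,-10.4)
overlay('scene',[],'s15',(200,240,400,390),4)
```

```text
t 31.1 tcp [ 648.8 -288.8   38.6] jaw -10.4 tilt [ 0.002 -0.001 -1.   ] shift [ 0.3  2.6 -0.2]  twist -0.0 (alt 180.0,-180.0) j [ 0.56  0.82 -0.31  1.74  0.38  0.65 -0.15] F [-3.1  0.9  5. ] g 0.332
```

View pics/s15.png

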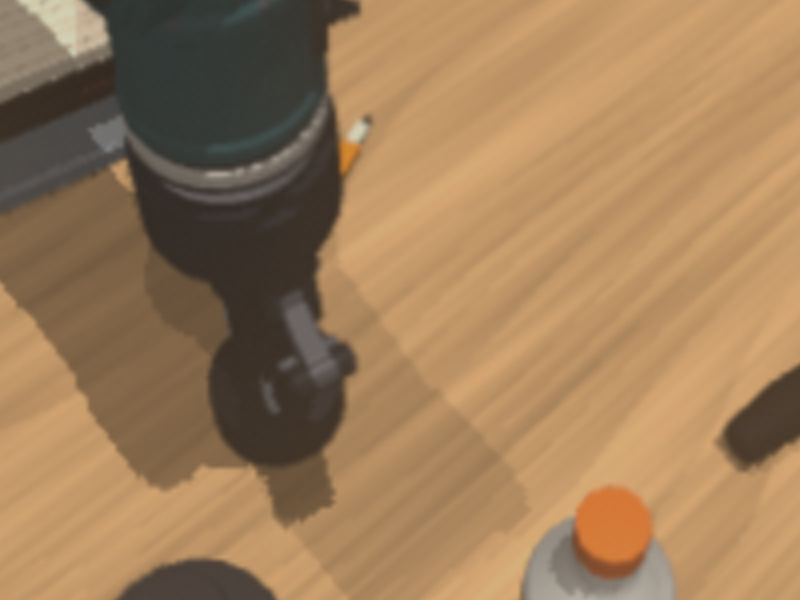

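{"method": "servo_tool", "body": {"commands": [0,-10,0,0,0.9,0,-40,0,0,0.9,0,-80,0,0,0.9,0,-120,0,0,0.9,0,-145,0,0,0.9,0,-145,0,0,0.9], "grip_force": 70}}

```text
t: 31.75
eef_pos: [650.4, -289.1, 185.6]
orientation: [-0.454, 0.451, -0.541, 0.546]
wrist_force: [2.1, 0.3, -7.1]
grip_width: 0.327
```

Run:
```python
from look import *
go(435.2,-289.2,175,-10.4)
```

```text
t 31.75 tcp [ 650.4 -289.1  185.6] jaw -10.4 tilt [ 0.007 -0.003 -1.   ] shift [  38.9    9.  -211.8]  twist 0.0 (alt 180.0,-180.0) j [ 0.6   0.64 -0.39  1.67  0.3   0.88 -0.08] F [ 2.1  0.3 -7.1] g 0.327
```

Holding it: wrist force −7.1 N matches 0.75 kg. Moving over the stack.

{"method": "servo_tool", "body": {"commands": [3,0,-15,0,0.9,8,0,-45,0,0.9,15,0,-80,0,0.9,22,0,-118,0,0.9,28,0,-155,0,0.9,34,0,-185,0,0.9,38,0,-205,0,0.9,39,0,-211,0,0.9]}}

```text
t: 32.55
eef_pos: [427.2, -288.1, 179.1]
orientation: [0.45, -0.454, 0.547, -0.541]
wrist_force: [-0.9, 0.6, -7.9]
grip_width: 0.325
```

{"method": "servo_tool", "body": {"commands": [0,10,0,0,0.9,0,20,0,0,0.9,0,20,0,0,0.9,0,20,0,0,0.9]}}

```text
t: 32.95
eef_pos: [434.5, -288.2, 160.9]
orientation: [0.453, -0.453, 0.543, -0.543]
wrist_force: [0.3, 0.5, -7.6]
grip_width: 0.324
```

Run:
```python
from look import *
go(435.2,-289.2,112.6,-10.4)
s,_=state();e=s['eef_pos']
it=[(box(60,220,12),(435.2,-289.3,-10.4),62,(0,255,0)),(cyl(30,30),(e[0],e[1],0),e[2]-38.6,(255,0,255))]
overlay('scene',it,'s16',(120,160,320,310),4)
```

```text
t 32.95 tcp [ 434.5 -288.2  160.9] jaw -10.3 tilt [-0.     0.001 -1.   ] shift [ 0.9 48.3  0.9]  twist 0.1 (alt 180.1,-179.9) j [ 0.8   0.47 -0.4   2.11  0.3   0.62  0.01] F [ 0.3  0.5 -7.6] g 0.324
```

View pics/s16.png

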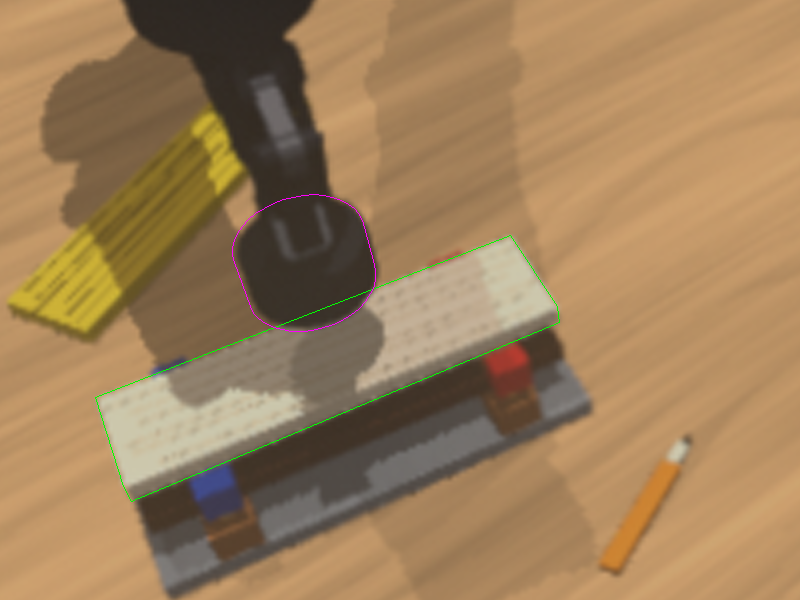

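The held weight matches its outline and hangs upright over the middle. Lowering gently.

{"method": "servo_tool", "body": {"commands": [1,12,1,0,0.9,1,26,1,0,0.9,1,36,1,0,0.9,1,41,1,0,0.9,1,43,1,0,0.9,1,44,1,0,0.9,1,44,1,0,0.9]}}

```text
t: 33.7
eef_pos: [434.7, -290.1, 118.0]
orientation: [-0.453, 0.453, -0.543, 0.543]
wrist_force: [-0.9, 0.2, -7.6]
grip_width: 0.324
```

{"method": "servo_tool", "body": {"commands": [0,0.5,0,0,0.9,0,1,0,0,0.9,0,1.5,0,0,0.9,0,1.5,0,0,0.9]}}

```text
t: 34.1
eef_pos: [434.3, -290.0, 116.2]
orientation: [-0.453, 0.453, -0.543, 0.543]
wrist_force: [0.3, 0.1, -7.4]
grip_width: 0.325
```

{"method": "servo_tool", "body": {"commands": [0,0.7,0,0,0.9,0,1.4,0,0,0.9,0,2,0,0,0.9,0,2.5,0,0,0.9,0,2.5,0,0,0.9]}}

```text
t: 34.6
eef_pos: [434.3, -289.9, 113.6]
orientation: [0.453, -0.453, 0.543, -0.543]
wrist_force: [-0.3, -0.2, -7.4]
grip_width: 0.323
```

{"method": "servo_tool", "body": {"commands": [0,0.5,0,0,0.9,0,1,0,0,0.9,0,1,0,0,0.9]}}

```text
t: 34.9
eef_pos: [434.3, -290.0, 112.7]
orientation: [-0.453, 0.453, -0.543, 0.543]
wrist_force: [-0.4, 0.8, -6.3]
grip_width: 0.32
```

{"method": "servo_tool", "body": {"commands": [0,0.5,0,0,0.9,0,1,0,0,0.9,0,1,0,0,0.9]}}

```text
t: 35.2
eef_pos: [434.4, -290.0, 112.6]
orientation: [-0.453, 0.453, -0.543, 0.543]
wrist_force: [-2.9, 1.3, 6.1]
grip_width: 0.322
```

The weight is down: force is now +6 N. Releasing, then raising.

{"method": "servo_tool", "body": {"commands": [0,-0.5,0,0,0.9,0,-0.5,0,0,0.9,0,-0.5,0,0,0.6,0,-0.5,0,0,0.4,0,-1,0,0,0.4,0,-2,0,0,0.4]}}

```text
t: 35.8
eef_pos: [434.8, -290.1, 113.7]
orientation: [-0.453, 0.453, -0.543, 0.543]
wrist_force: [-0.8, 0.7, 0.5]
grip_width: 0.606
```

{"method": "servo_tool", "body": {"commands": [0,-10,0,0,0.4,0,-40,0,0,0.4,0,-80,0,0,0.4,0,-120,0,0,0.4,0,-140,-60,0,0.4,0,-140,-100,0,0.4,0,-140,-120,0,0.4,0,-140,-120,0,0.4]}}

```text
t: 36.6
eef_pos: [311.8, -267.4, 254.0]
orientation: [0.451, -0.453, 0.545, -0.543]
wrist_force: [-0.0, -0.5, 0.2]
grip_width: 0.6
```

{"method": "servo_tool", "body": {"commands": [-40,0,0,0,0.4,-80,0,0,0,0.4,-120,0,0,0,0.4,-160,0,0,0,0.4,-200,0,0,0,0.4,-220,0,0,0,0.4,-220,0,0,0,0.4,-220,0,0,0,0.4]}}

```text
t: 37.4
eef_pos: [357.0, -51.6, 254.1]
orientation: [-0.453, 0.453, -0.543, 0.543]
wrist_force: [-0.4, -0.6, -0.4]
grip_width: 0.599
```

Run:
```python
from look import *
s,_=state();print(s['t'],s['eef_pos'],s['wrist_force'])
W=[cyl(30,30),cyl(9,40),cyl(15,62,41)]
it=[(box(60,220,12),(435.2,-289.3,-10.4),62,(0,255,0)),(box(18,90,18),(421.8,-363,-100.4),44,(255,0,0)),(box(18,90,18),(448.8,-215.4,-100.4),44,(0,0,255)),(box(60,220,12),(434.9,-289.4,-10.4),32,(255,255,0))]
look('weight',W,(435,-289.5,0),74,'fin')
overlay('scene',it+[(W[0],(434.6,-290,0),74,(255,0,255))],'s17',(120,160,320,310),4)
overlay('top',[],'t17')
```

```text
37.4 [356.96250642 -51.63143021 254.07290144] [-0.40468614 -0.63400258 -0.44022785]
top weight [ 431.5 -290.     2.3] 0.906
scene weight [ 432.4 -288.6    3.4] 0.942
```

View pics/s17.png

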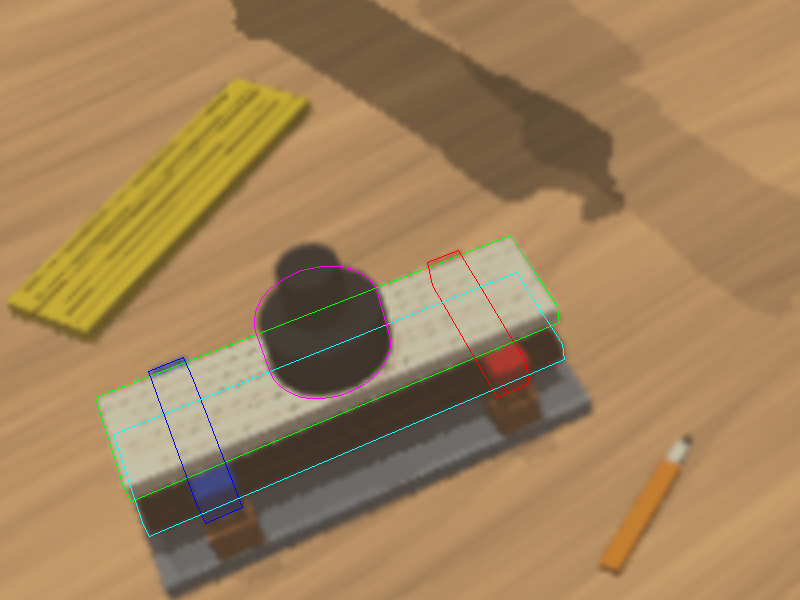

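View pics/t17.png

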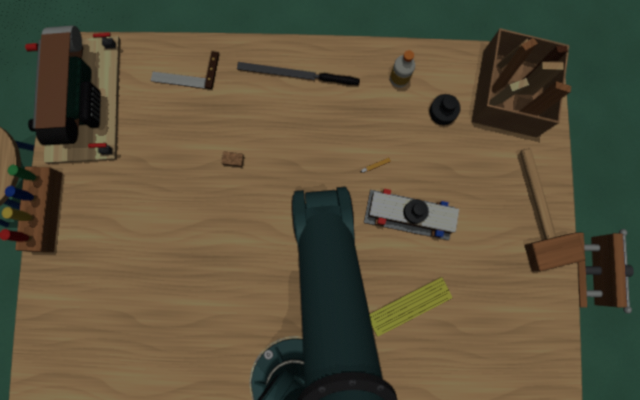

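The weight stands upright, about 3 mm from the board's middle. Boards and stickers still match their outlines, and the arm is clear at rest. Handing in.

```bash
python3 -c "
from workcell import bot
print(bot.sign_off())"
```

```text
the job is handed in; nothing more can be done
None
```

I built the stack on the drying base in the required order and handed it in at about 37.6 s of the 122 s allowed. It is the dark board, the red sticker over the +75 bearer, the blue sticker over the −75 bearer, the light board, and the small weight. I let go of the weight only after it was down, when the wrist force went from −7 N hanging to +6 N.

**Last checks:**
- The final scene picture showed both boards and both stickers on their target outlines, within about 2 mm by eye.
- The weight fits at about (432, −289) mm in both views. That is roughly 3 mm from the board's middle, upright, with the gripper clear.
- The cork block and pencil show at their original places in the top picture.

**What disagreed or went wrong:**
- Some automatic fits failed because of shadows or a bad outline: the blue sticker from the wrist camera, and the held dark board from the top camera. I used the other views and overlays instead.
- I pressed the red sticker down to about 42 N at the wrist, more than intended, before backing off. That is under the 120 N wrist limit, and the sticker stayed in place.

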